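# Level the weighing table and load a batch of stoppers

### The arm

A 6-joint arm with a two-finger parallel gripper is mounted at the origin on a cart in front of the work surface, level with it; the furniture and walls round the work are solid. World frame = base frame: x ahead of the robot, y to its left, z up, the work surface at z = 0. Lengths are in m, angles in degrees, forces in N, time in s.
With the tool pointing down it reaches from about 0.25 to 0.725 m from the base axis. Payload 9.7 kg.
Tool frame: the origin (TCP) lies at the very end of the fingers, on their centre line; the grasp point (between the pads) lies 19 mm behind it; z points along the fingers, y is the direction in which the jaws open and shut (so a half turn about z gives the same grasp; the last joint's range is limited). The gripper opens to 85 mm and grips with 20 to 120 N. Pads are 22 mm wide; open, the fingers measure 114 mm over their backs; the gripper's body (76 mm by 85 mm) begins 54 mm behind the grasp point. The pads swing forward as they close: fully open they stand 13 mm farther back than shut.
Start: joints at [66.75, 4.979, 10.078, 95.1, 0, 90], TCP at [0.217, 0.505, 0.205] pointing down, gripper open.
Joint ranges: [-179.16, 179.16], [-48.56, 103.87], [-65.8, 70.77], [-126.05, 130.52], [-82.76, 87.17], [-180, 180]. Speed limits (degrees/s): [127.2, 127.2, 147.25, 180, 180, 180].

### API

Orientations are given as [roll, pitch, yaw] about the fixed x, y, z axes, in that order (R = Rz(yaw) Ry(pitch) Rx(roll)).
In Python, from workcell import bot gives the robot as it stands.
- The arm moves only by the shell command python3 -m pendant 'ROWS' [FORCE]. ROWS is JSON, a list that holds one entry, the list of rows, each a list of 7 numbers: the shift along the tool's x, y, z in cm, then the turn, a rotation vector about the tool's x, y, z in rad, then the opening in per cent of the stroke, from 0 (shut) to 100 (fully open). In form: [[[dx, dy, dz, ax, ay, az, gripper], ...]]. A call has 1 to 5 rows; each row shifts and turns the pose as measured when the row begins, along the tool's axes as they then stand; what a row does not reach is not made up. A row lasts 1/12 s, in which the tool goes at most 41.7 mm and 7.16 degrees, less where a joint would pass 70% of its speed; a pose out of reach is approached as far as the arm can. A call with a gripper value outside its range is refused whole. The fingers move at their own pace and stop on an object; FORCE is the grip in N (left out, the last holds). Time passes only in rows, so rows that do not move let the fingers close. It gives the time, the measured TCP pose, the force and the opening at its end, in the units of the state.
- bot.get_obs(): the state, without advancing time (a new reading comes with each control period).
- bot.camera(name): name is "scene" or "side" or "wrist"; returns the picture (480x640x3 uint8, red, green, blue); there is no depth.
- bot.get_calibration(name): a dict with "intrinsics" (3x3 intrinsics, pixels), "D" ([k1, k2, p1, p2, k3] as OpenCV has them; the pictures are not rectified), "pose" (4x4, takes a point from camera to world coordinates); the wrist camera has in their place "T_tool_cam" (4x4, takes a point from camera to tool coordinates, whose origin is the TCP and whose axes are the flange's). Camera axes: x right, y down, z forward; pixel columns grow to the right and rows downward; lengths in m; the calibration is good to about 2 mm. A picture is of the moment at which its call begins: read the wrist's pose just before it. get_calibration takes no time and is no camera call.
- bot.job_done(): hands the job in, once; it reports no verdict.
Trained networks look in the newest picture that a camera, given by its name, has taken for a name from the list of things; names that differ only in an ending like _2 or _b are one class to them, and where a whole thing is asked for, a point or a joint stands for the part that bears it (a point fixed in the world has none). Each returns a list of dicts, best first, with "confidence" (0 to 1); they miss things now and then, are a little off and sometimes report something else, mostly with a low value. They report only what shows in the picture. A call takes as long as a camera call.
- bot.masks_of(camera, thing): "pixels" (480x640 bool, what is visible of it) and "extent" ([left, top, right, bottom] in pixels, round what is visible of it).
- bot.mark_of(camera, thing): "uv" ([column, row] in pixels: a listed point, or the origin of a listed thing).
The state is a dict: "time": time; "q": joint angles; "qd": joint speeds; "joint_efforts": joint torques, N m; "ee_pos": TCP position; "tcp_rot": TCP orientation; "wrist_force": force on the tool from outside, world axes, zero at the start; "torque": the same for the moment, N m; "opening": finger opening in m.
Only numpy, scipy, OpenCV 4.12 (cv2) and the standard library are available. Lean on these libraries where they do the work, as an engineer would, in place of code of your own. Each camera call takes 0.05 s, during which the arm holds its last target. There are 200 camera calls.

### The job

The weighing table droops at its front edge: push the yellow wedge under that edge until the plate sits level, while the pan is still empty. Then tip the tray so that its rubber stoppers slide into the pan on the plate, put any stoppers that lie on the bench into the pan as well, and set the empty tray back on its blue mat. The wedge stays under the edge with the plate level, and the cup, the cassette and the vial are to be left where they stand.

Things in the scene. Friction and masses are not known exactly. Their poses are not given: they have to be found in the camera images.
- wedge_handle (a point): Yellow wedge, 36 mm wide, about 0.18 kg, with an orange handle block (20 mm along the wedge, 36 mm across, 68 mm tall; as wide as the wedge, so fingers can straddle it down to the bench). This point is the middle of the block, 34 mm above the underside. x points along the wedge to the thin tip, 122 mm from here; z is up. Once pushed in, the wedge holds by friction.
- wedge: The same wedge; origin on its underside below the handle block, x to the tip. At the tip it is 3 mm thick; the ramp rises 0.3 mm per mm to 36 mm thick at 110 mm from the tip. A red line crosses the ramp 93.5 mm from the tip: the plate is level, or within 0.005 rad of it, when the front face of its edge bar reaches this line (tip 86 to 88 mm behind the bar's axis).
- scale_base: Grey base of the weighing table, fixed on the bench. Origin on the bench under the middle of the table; its x axis points from the free front edge to the hinge at the back, y to the left, z up. Under the front two thirds of the plate there is nothing but the bench.
- plate (a joint): Tilt of the weighing plate about its hinge, rad: 0 = level, negative = front edge low (it starts at its stop, -0.13), positive = front edge too high; up to 0.10. The hinge axis lies 34 mm above the bench and 75 mm behind the base's origin. Plate and pan weigh 0.6 kg.
- plate_edge (a point): Middle of the plate's free front edge: on the axis of the dark round edge bar (10 mm in diameter, 120 mm long, across the table), 150 mm in front of the hinge axis. Drooping, the bar clears the bench by about 9.5 mm; level, its axis is 34 mm above the bench. x, y, z as the plate: x to the back, z up from the plate.
- pan_floor (a point): Middle of the floor of the open steel pan fixed on the plate (inside 100 mm front to back x 110 mm across, walls 4 mm thick, rim 34 mm above this floor), 90 mm behind the edge bar's axis. Axes as plate_edge.
- mat: Thin blue mat for the tray, fixed on the bench, 150 x 96 x 2 mm; origin under its centre, x along its long side.
- tray: Aluminium tray, 0.16 kg, floor 130 x 76 mm and 3 mm thick, walls 18 mm high at both sides and the back, open at the front. Origin under the middle of its floor; x points to the open front, z up. It starts on the mat with its x axis roughly along the mat's x axis.
- tray_handle (a point): Grip point on the black upright handle plate at the back of the tray (12 mm thick along the tray's x, 44 mm wide, top 82 mm above the tray's underside): this point lies 71 mm behind the tray's origin and 62 mm above its underside. Axes as the tray.
- tray_lip (a point): Middle of the open front edge of the tray, top of the floor, 65 mm in front of the tray's origin. Axes as the tray.
- field_analyser: Open instrument case, fixed on the bench to the right of the weighing table, an obstacle: origin under its middle; its base reaches 125 mm to the front, 136 mm to the back and 160 mm to each side and is 100 mm high (latches to 114 mm); its raised lid stands along its back edge, up to about 0.37 m high: go round in front of it. Right of y = -0.48 m stands a tool case with a 0.12 m high rim.
- cup_mid (a point): Small white sample cup, 35 mm across and 36 mm tall, a bystander; its centre.
- cassette_mid (a point): White test cassette, 20 x 70 x 6 mm, flat on the bench, a bystander; its centre.
- vial_mid (a point): Small brown sample vial with white cap, 23 mm across and 46 mm tall, a bystander; its centre.
- stopper_t1_mid (a point): Black rubber stopper that starts in the tray (may be absent): tapered, 31 mm across the top, 25 mm across the foot, 28 mm tall, 30 g; its centre, z towards the wide end. It slides down the tray's floor once that is tilted by 0.65 rad or less.
- stopper_t2_mid (a point): Black rubber stopper that starts in the tray (may be absent): tapered, 31 mm across the top, 25 mm across the foot, 28 mm tall, 30 g; its centre, z towards the wide end. It slides down the tray's floor once that is tilted by 0.65 rad or less.
- stopper_t3_mid (a point): Black rubber stopper that starts in the tray (may be absent): tapered, 31 mm across the top, 25 mm across the foot, 28 mm tall, 30 g; its centre, z towards the wide end. It slides down the tray's floor once that is tilted by 0.65 rad or less.
- stopper_t4_mid (a point): Black rubber stopper that starts in the tray (may be absent): tapered, 31 mm across the top, 25 mm across the foot, 28 mm tall, 30 g; its centre, z towards the wide end. It slides down the tray's floor once that is tilted by 0.65 rad or less.
- stopper_b1_mid (a point): Black rubber stopper that starts upright on the bench (may be absent): tapered, 31 mm across the top, 25 mm across the foot, 28 mm tall, 30 g; its centre, z towards the wide end.
- stopper_b2_mid (a point): Black rubber stopper that starts upright on the bench (may be absent): tapered, 31 mm across the top, 25 mm across the foot, 28 mm tall, 30 g; its centre, z towards the wide end.
- stopper_b3_mid (a point): Black rubber stopper that starts upright on the bench (may be absent): tapered, 31 mm across the top, 25 mm across the foot, 28 mm tall, 30 g; its centre, z towards the wide end.

How it is judged:
By the outcome, as a careful person would: the job done as asked, in the order asked, and still so for the second after the job is handed in, with the robot touching nothing.
Of stopper_t1, stopper_t2, stopper_t3, stopper_t4 only 2 to 4 are there at a start; the rules pass over those that are not, and their reading is None.
Of stopper_b1, stopper_b2, stopper_b3 only 2 to 3 are there at a start; the rules pass over those that are not, and their reading is None.
At some moment in a run one of stopper_b1, stopper_b2, stopper_b3, wedge may be knocked a few centimetres aside while the robot is not near it.
It also fails if it takes over 210 s, if anything falls off the work surface, if the arm or the gripper's body presses on something with over 40 N, if the wrist force passes 120 N, or if a joint passes its speed limit or range.

## Working session

There is one attempt and no reset: what is moved stays moved. The work goes in short steps, Python scripts to look and compute and a shell command to move; the robot and the scene stay as the last step left them, time stands still between calls to the robot, and variables do not carry over. Pictures are saved under pics/ and viewed, about 12 in all and at most 16, crops included, and the job is handed in when it is done.

```bash
ls; mkdir -p pics; cat > h.py <<'E'
import numpy as np, cv2
from scipy.spatial.transform import Rotation as R
from workcell import bot
def tcp():
    o=bot.get_obs(); T=np.eye(4); T[:3,:3]=R.from_euler('xyz',o['tcp_rot'],degrees=True).as_matrix(); T[:3,3]=o['ee_pos']; return T
def cal(n):
    c=bot.get_calibration(n); P=c['pose'] if 'pose' in c else tcp()@np.array(c['T_tool_cam'])
    return np.array(c['intrinsics']),np.array(c['D']),np.array(P)
def ray(c,uv):
    K,D,P=c; u=cv2.undistortPoints(np.array([[uv]],float),K,D)[0,0]
    d=P[:3,:3]@np.array([u[0],u[1],1]); return P[:3,3],d/np.linalg.norm(d)
def tri(rs):
    A=sum(np.eye(3)-np.outer(d,d) for o,d in rs); b=sum((np.eye(3)-np.outer(d,d))@o for o,d in rs)
    p=np.linalg.solve(A,b); return p,max(np.linalg.norm((np.eye(3)-np.outer(d,d))@(p-o)) for o,d in rs)
def onz(r,z):
    o,d=r; return o+d*(z-o[2])/d[2]
def proj(c,p):
    K,D,P=c; T=np.linalg.inv(P); return cv2.projectPoints(np.array(p,float).reshape(-1,3),cv2.Rodrigues(T[:3,:3])[0],T[:3,3],K,D)[0][:,0]
def snap(n,f=None):
    c=cal(n); im=bot.camera(n)
    if f: cv2.imwrite('pics/'+f,im[:,:,::-1])
    return c,im
def shift(pos=None,rpy=None):
    "rows' units: tool shift cm and rotvec rad from now to goal"
    T=tcp(); 
    if pos is not None: print('shift cm',np.round(T[:3,:3].T@(np.array(pos)-T[:3,3])*100,2))
    if rpy is not None: print('rot',np.round((R.from_matrix(T[:3,:3].T)*R.from_euler('xyz',rpy,degrees=True)).as_rotvec(),3))
E
python3 - <<'E'
from h import *
o=bot.get_obs(); print({k:np.round(v,3) for k,v in o.items()})
ims=[snap(n)[1] for n in ('scene','side')]
for n,i in zip(('scene','side'),ims): cv2.imwrite(f'pics/{n}0.png',i[:,:,::-1])
for n in ('scene','side'):
    c=cal(n); print(n,np.round(c[2],3).tolist(), np.round(c[0][0,0]))
    for t in ['wedge_handle','wedge','scale_base','plate_edge','pan_floor','mat','tray','tray_handle','tray_lip','field_analyser','cup_mid','cassette_mid','vial_mid','stopper_t1_mid','stopper_b1_mid']:
        print(t,[(np.round(m['uv']).tolist(),round(float(m['confidence']),2)) for m in bot.mark_of(n,t)][:9])
print(bot.get_calibration('wrist')['T_tool_cam'])
E
```

```text
pics
{'time': np.float64(0.0), 'q': array([6.6749e+01, 5.0110e+00, 1.0034e+01, 9.5100e+01, 1.0000e-03,
       9.0001e+01]), 'qd': array([ 0.038,  0.041,  0.031,  0.067,  0.071, -0.043]), 'joint_efforts': array([-1.0000e-03, -5.2039e+01,  4.6480e+01,  1.7000e-02,  0.0000e+00,
        0.0000e+00]), 'ee_pos': array([0.217, 0.505, 0.205]), 'tcp_rot': array([-1.79923e+02, -1.00000e-03,  1.56748e+02]), 'wrist_force': array([ 0.249, -0.786, -0.929]), 'torque': array([-0.009, -0.031,  0.026]), 'opening': np.float64(0.085)}
scene [[0.734, -0.489, 0.47, -0.054], [-0.679, -0.53, 0.508, -0.661], [0.0, -0.693, -0.721, 0.978], [0.0, 0.0, 0.0, 1.0]] 583.0
wedge_handle [([249.0, 223.0], 0.69)]
wedge [([247.0, 231.0], 0.98), ([285.0, 212.0], 0.38)]
scale_base [([307.0, 194.0], 0.56)]
plate_edge [([287.0, 211.0], 0.64), ([241.0, 167.0], 0.54)]
pan_floor [([308.0, 188.0], 0.94), ([305.0, 196.0], 0.22)]
mat [([223.0, 183.0], 0.72), ([309.0, 190.0], 0.65), ([242.0, 167.0], 0.22)]
tray [([223.0, 179.0], 0.56)]
tray_handle [([196.0, 177.0], 0.56), ([229.0, 168.0], 0.3)]
tray_lip [([240.0, 167.0], 0.64)]
fi
[... 640 characters left out ...]
0.0], 0.68)]
tray [([251.0, 221.0], 0.6)]
tray_handle [([229.0, 202.0], 0.64), ([248.0, 211.0], 0.3)]
tray_lip [([274.0, 211.0], 0.6), ([248.0, 220.0], 0.22)]
field_analyser []
cup_mid [([269.0, 339.0], 0.7), ([248.0, 306.0], 0.67)]
cassette_mid [([267.0, 339.0], 0.79)]
vial_mid [([312.0, 206.0], 0.64)]
stopper_t1_mid [([248.0, 237.0], 0.71), ([249.0, 212.0], 0.5), ([228.0, 203.0], 0.25)]
stopper_b1_mid [([285.0, 369.0], 0.59)]
[[-6.27456235e-04 -9.56100916e-01 -2.93036933e-01  7.38263815e-02]
 [ 9.99999761e-01 -6.84876775e-04  9.33507835e-05 -5.37750248e-04]
 [-2.89946959e-04 -2.93036805e-01  9.56101118e-01 -1.68788796e-01]
 [ 0.00000000e+00  0.00000000e+00  0.00000000e+00  1.00000000e+00]]
```

View pics/scene0.png

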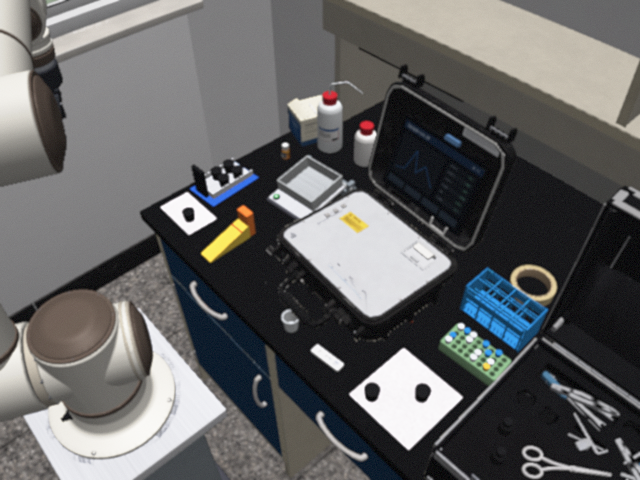

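View pics/side0.png

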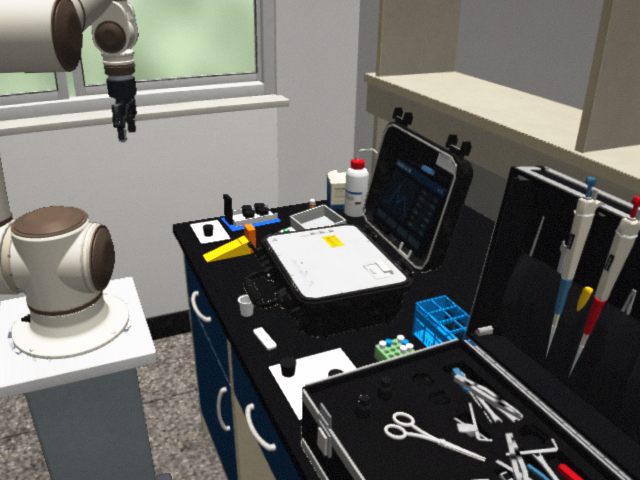

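```bash
python3 - <<'E'
from h import *
S,D=cal('scene'),cal('side')
for n,a,b in [('wh',(249,223),(250,237)),('wedge',(247,231),(249,239)),('edge',(287,211),(286,242)),('pan',(308,188),(318,230)),('base',(307,194),(314,239)),('mat',(223,183),(253,218)),('tray',(223,179),(251,221)),('thandle',(196,177),(229,202)),('lip',(240,167),(274,211)),('cup',(292,320),(248,306)),('cas',(325,357),(267,339)),('vial',(285,151),(312,206)),('b',(373,391),(285,369))]:
    p,e=tri([ray(S,a),ray(D,b)]); print(n,np.round(p,3),round(e,4))
E
```

```text
wh [0.448 0.151 0.052] 0.0002
wedge [0.435 0.134 0.053] 0.0057
edge [0.547 0.143 0.026] 0.0051
pan [0.647 0.174 0.025] 0.0013
base [ 0.642  0.179 -0.001] 0.0038
mat [0.52  0.357 0.003] 0.0049
tray [ 0.53   0.387 -0.016] 0.0036
thandle [0.45  0.359 0.063] 0.0059
lip [0.592 0.38  0.004] 0.0062
cup [ 0.36  -0.101  0.019] 0.0007
cas [ 0.364 -0.199 -0.006] 0.0028
vial [0.695 0.323 0.029] 0.0003
b [ 0.362 -0.325  0.017] 0.0049
```

```bash
python3 -m pendant '[[[-2.8,-1.9,-1,0,0,0,100],[-2.8,-1.9,-1,0,0,0,100],[-2.8,-1.9,-1,0,0,0,100],[-2.8,-1.9,-1,0,0,0,100],[-2.8,-1.9,-1,0,0,0,100]]]'; python3 -m pendant '[[[-2.8,-1.9,-1,0,0,0,100],[-2.8,-1.9,-1,0,0,0,100],[-2.8,-1.9,-1,0,0,0,100],[-2.8,-1.9,-1,0,0,0,100],[-2.8,-1.9,-1,0,0,0,100]]]';python3 -m pendant '[[[0,0,0,0,0,0,100],[0,0,0,0,0,0,100]]]'
python3 - <<'E'
from h import *
c,im=snap('wrist','w1.png'); 
for t in ['wedge_handle','wedge','scale_base','plate_edge','pan_floor','mat','tray','tray_handle','tray_lip','vial_mid','stopper_t1_mid','stopper_b1_mid']:
    print(t,[(np.round(m['uv']).tolist(),round(float(m['confidence']),2),np.round(onz(ray(c,m['uv']),{'wedge_handle':.034,'plate_edge':.0145,'pan_floor':.022,'tray_handle':.064,'tray_lip':.005,'vial_mid':.023,'stopper_t1_mid':.019,'stopper_b1_mid':.014}.get(t,0)),3).tolist()) for m in bot.mark_of('wrist',t)][:9])
E
```

```text
time: 2.02
ee_pos: [0.3076, 0.3615, 0.2528]
tcp_rot: [-179.7, -0.1, 157.3]
wrist_force: [1.6, -0.5, 0.3]
opening: 0.0853
time: 2.43
ee_pos: [0.4027, 0.2124, 0.3064]
tcp_rot: [-179.8, -0.0, 157.4]
wrist_force: [0.5, 0.6, 0.2]
opening: 0.0856
time: 2.6
ee_pos: [0.406, 0.2074, 0.3087]
tcp_rot: [-179.9, 0.2, 157.0]
wrist_force: [-0.2, 0.4, 0.5]
opening: 0.0851
wedge_handle [([320.0, 239.0], 0.93, [0.458, 0.175, 0.034])]
wedge [([324.0, 234.0], 0.71, [0.463, 0.177, 0.0])]
scale_base [([366.0, 348.0], 0.94, [0.635, 0.166, 0.0])]
plate_edge [([337.0, 307.0], 0.84, [0.555, 0.156, 0.015]), ([400.0, 127.0], 0.17, [0.378, 0.307, 0.015])]
pan_floor [([373.0, 369.0], 0.74, [0.654, 0.166, 0.022]), ([324.0, 230.0], 0.55, [0.453, 0.182, 0.022])]
mat [([342.0, 306.0], 0.36, [0.562, 0.16, 0.0])]
tray [([485.0, 220.0], 0.57, [0.524, 0.367, 0.0]), ([401.0, 127.0], 0.4, [0.38, 0.31, 0.0])]
tray_handle [([472.0, 220.0], 0.63, [0.494, 0.337, 0.064]), ([484.0, 173.0], 0.6, [0.451, 0.363, 0.064]), ([398.0, 128.0], 0.24, [0.374, 0.297, 0.064])]
tray_lip [([502.0, 268.0], 0.68, [0.592, 0.368, 0.005])]
vial_mid []
stopper_t1_mid [([498.0, 208.0], 0.73, [0.508, 0.38, 0.019])]
stopper_b1_mid []
```

View pics/w1.png

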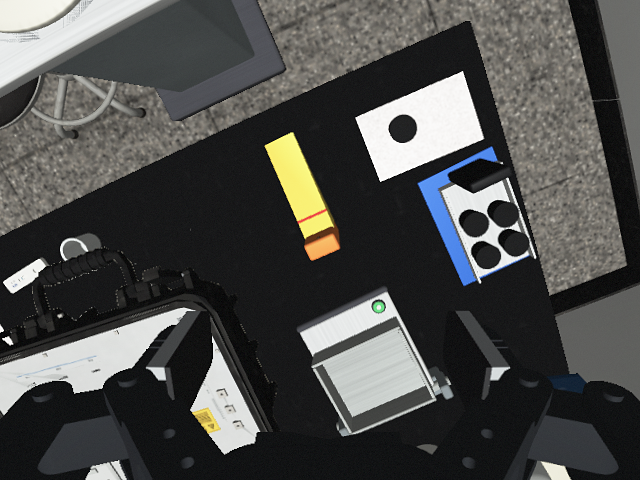

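```bash
python3 - <<'E'
from h import *
S,D,W=cal('scene'),cal('side'),cal('wrist')
im=cv2.imread('pics/w1.png'); h=cv2.cvtColor(im,cv2.COLOR_BGR2HSV)
def msk(lo,hi): 
    m=cv2.inRange(h,lo,hi); n,l,s,ce=cv2.connectedComponentsWithStats(m); k=1+np.argmax(s[1:,4]); return (l==k).astype(np.uint8)
o=msk((5,120,80),(15,255,255)); y=msk((22,100,80),(35,255,255))
for n,m in(('or',o),('ye',y)):
    c=cv2.findContours(m,0,2)[0][0]; print(n,cv2.approxPolyDP(c,3,True)[:,0].tolist())
tip=onz(ray(W,(279.5,138.5)),.003); 
for z,uv in((.068,(322,244)),):print(onz(ray(W,uv),z))
print('tip',tip)
a,b=onz(ray(W,(299,329)),.015),onz(ray(W,(386,289)),.015); d=b-a; print('bar',a,b,np.linalg.norm(d),'yaw',np.degrees(np.arctan2(-d[0],d[1])))
for n,a,b,w in [('wh',(249,223),(250,237),(320,239)),('edge',(287,211),(286,242),(337,307)),('pan',(308,188),(318,230),(373,369)),('base',(307,194),(314,239),(366,348)),('thandle',(196,177),(229,202),(484,173)),('lip',(240,167),(274,211),(502,268))]:
    p,e=tri([ray(S,a),ray(D,b),ray(W,w)]); p2,e2=tri([ray(S,a),ray(W,w)]);print(n,np.round(p,3),round(e,4),np.round(p2,3),round(e2,4))
E
```

```text
or [[334, 222], [333, 228], [307, 237], [304, 247], [311, 260], [339, 248]]
ye [[290, 132], [264, 146], [296, 220], [325, 207], [328, 210], [299, 224], [305, 238], [333, 227], [333, 219]]
[0.45333653 0.18077236 0.068     ]
tip [0.33560586 0.17663395 0.003     ]
bar [0.56341279 0.10040306 0.015     ] [0.55415131 0.22419154 0.015     ] 0.12413445288713289 yaw 4.278725205012836
wh [0.457 0.174 0.035] 0.0064 [0.461 0.174 0.025] 0.0019
edge [0.554 0.156 0.015] 0.0067 [0.559 0.156 0.011] 0.0034
pan [0.646 0.17  0.028] 0.0027 [0.644 0.17  0.03 ] 0.0024
base [0.635 0.169 0.006] 0.0066 [0.633 0.169 0.01 ] 0.0052
thandle [0.451 0.365 0.06 ] 0.0068 [0.451 0.369 0.053] 0.0012
lip [0.587 0.37  0.01 ] 0.0066 [0.582 0.368 0.013] 0.0031
```

```bash
python3 - <<'E'
from h import *
print(np.round(bot.get_obs()['q'],1), tcp()[:3,3])
shift((.457,.178,.13),(180,0,180))
E
```

```text
[ 27.4  -4.1  12.7 106.8  -0.2  50.2] [0.40505128 0.20882994 0.30821646]
shift cm [-5.94 -0.78 17.84]
rot [-0.003  0.002 -0.399]
```

```bash
python3 -m pendant '[[[-1.2,-0.2,3.5,0,0,-0.08,100],[-1.2,-0.2,3.5,0,0,-0.08,100],[-1.2,0,3.5,0,0,-0.08,100],[-1.2,0.1,3.5,0,0,-0.08,100],[-1.2,0.1,3.5,0,0,-0.08,100]]]'; python3 -m pendant '[[[0,0,0,0,0,0,100],[0,0,0,0,0,0,100]]]'
python3 - <<'E'
from h import *
c,im=snap('wrist','w2.png'); 
for t,z in [('wedge_handle',.034),('wedge',0),('plate_edge',.0145),('tray_lip',.005)]:
    print(t,[(np.round(m['uv']).tolist(),round(float(m['confidence']),2),np.round(onz(ray(c,m['uv']),z),3).tolist()) for m in bot.mark_of('wrist',t)][:9])
h=cv2.cvtColor(im,cv2.COLOR_RGB2HSV)
for lo,hi in (((5,120,80),(15,255,255)),((22,100,80),(35,255,255))):
    m=cv2.inRange(h,lo,hi);cs=max(cv2.findContours(m,0,2)[0],key=cv2.contourArea); print(cv2.approxPolyDP(cs,3,True)[:,0].tolist())
    cc=cv2.approxPolyDP(cs,3,True)[:,0]
    for z in (.068,.003): print(z,[np.round(onz(ray(c,p),z)[:2],3).tolist() for p in cc.astype(float)])
shift((.457,.178,.12),(180,0,180))
E
```

```text
time: 3.67
ee_pos: [0.4665, 0.1946, 0.1365]
tcp_rot: [179.8, 1.0, -179.0]
wrist_force: [0.4, 0.2, -0.1]
opening: 0.0858
time: 3.83
ee_pos: [0.4646, 0.1929, 0.1291]
tcp_rot: [-180.0, 0.4, -178.9]
wrist_force: [0.5, 0.0, 1.0]
opening: 0.0854
wedge_handle [([306.0, 220.0], 0.57, [0.457, 0.177, 0.034])]
wedge [([308.0, 210.0], 0.73, [0.458, 0.177, 0.0])]
plate_edge [([284.0, 335.0], 0.87, [0.558, 0.159, 0.015])]
tray_lip [([530.0, 367.0], 0.83, [0.593, 0.37, 0.005])]
[[281, 209], [274, 221], [276, 248], [332, 247], [330, 208]]
0.068 [[0.442, 0.164], [0.449, 0.16], [0.466, 0.161], [0.465, 0.195], [0.441, 0.193]]
0.003 [[0.457, 0.157], [0.467, 0.151], [0.488, 0.153], [0.486, 0.196], [0.456, 0.194]]
[[278, 33], [278, 174], [331, 175], [331, 33]]
0.068 [[0.348, 0.164], [0.422, 0.163], [0.422, 0.193], [0.347, 0.192]]
0.003 [[0.336, 0.156], [0.431, 0.155], [0.431, 0.194], [0.335, 0.192]]
shift cm [ 0.91 -1.56  1.15]
rot [0.002 0.011 0.021]
```

View pics/w2.png

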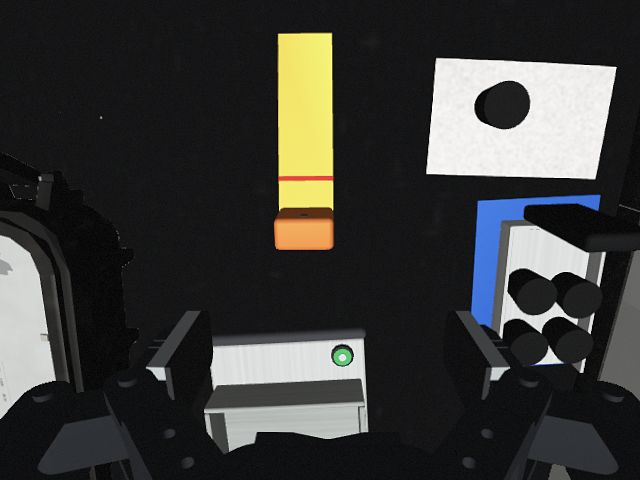

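```bash
python3 -m pendant '[[[0.4,-0.8,2.5,0,0.01,0,100],[0.4,-0.8,2.5,0,0,0,100],[0,0,0,0,0,0,100]]]';  python3 - <<'E'
from h import *
shift((.457,.1775,.018),(180,0,181))
E
```

```text
time: 4.33
ee_pos: [0.4608, 0.1794, 0.0865]
tcp_rot: [179.7, 0.6, -178.8]
wrist_force: [-0.3, -1.0, -1.7]
opening: 0.0854
shift cm [ 0.46 -0.22  6.84]
rot [0.006 0.011 0.003]
```

```bash
python3 -m pendant '[[[0.2,-0.1,2,0,0.01,0,100],[0.1,-0.1,2,0,0,0,100],[0.1,0,1.8,0,0,0,100],[0,0,0.5,0,0,0,100],[0,0,0,0,0,0,100]]]' 40;  python3 -m pendant '[[[0,0,0,0,0,0,20],[0,0,0,0,0,0,20],[0,0,0,0,0,0,20],[0,0,0,0,0,0,20],[0,0,0,0,0,0,20]]]' 40; python3 -m pendant '[[[0,0,0,0,0,0,20],[0,0,0,0,0,0,20],[0,0,0,0,0,0,20],[0,0,0,0,0,0,20],[0,0,0,0,0,0,20]]]'
```

```text
time: 4.75
ee_pos: [0.4615, 0.1807, 0.0323]
tcp_rot: [179.4, 0.7, -179.0]
wrist_force: [0.2, 0.1, -0.1]
opening: 0.0854
time: 5.17
ee_pos: [0.4649, 0.1826, 0.0395]
tcp_rot: [179.2, 1.2, -179.0]
wrist_force: [0.2, -0.2, -1.8]
opening: 0.0334
time: 5.58
ee_pos: [0.4649, 0.1826, 0.0398]
tcp_rot: [179.2, 1.2, -179.0]
wrist_force: [0.1, 0.2, -1.2]
opening: 0.0332
```

```bash
python3 -m pendant '[[[0,0,0,0,0,0,100],[0,0,0,0,0,0,100],[0,0,0,0,0,0,100],[0,0,0,0,0,0,100]]]'; python3 -m pendant '[[[0.4,-0.3,1.0,0.012,0.02,0,100],[0.4,-0.2,1,0,0,0,100],[0,0,0,0,0,0,100],[0,0,0,0,0,0,100]]]'; python3 - <<'E'
from h import *
o=bot.get_obs(); print(o['ee_pos'],o['tcp_rot'],o['opening'])
shift((.457,.1775,.018),(180,0,181))
E
```

```text
time: 5.92
ee_pos: [0.4648, 0.1825, 0.0398]
tcp_rot: [179.2, 1.2, -179.0]
wrist_force: [0.4, -0.7, -0.9]
opening: 0.08
time: 6.25
ee_pos: [0.4562, 0.177, 0.0173]
tcp_rot: [180.0, -0.1, -179.0]
wrist_force: [-0.2, -1.1, 0.7]
opening: 0.0856
[0.45621521 0.17696834 0.0172936 ] [ 1.79999433e+02 -1.11613359e-01 -1.78962605e+02] 0.08555238385712538
shift cm [-0.08  0.05 -0.07]
rot [ 0.    -0.002  0.001]
```

```bash
python3 -m pendant '[[[0,0,0,0,0,0,20],[0,0,0,0,0,0,20],[0,0,0,0,0,0,20],[0,0,0,0,0,0,20],[0,0,0,0,0,0,20]]]' 50; python3 -m pendant '[[[0,0,0,0,0,0,20],[0,0,0,0,0,0,20],[0,0,-1,0,0,0,20],[0,0,-1,0,0,0,20],[0,0,0,0,0,0,20]]]'; python3 -m pendant '[[[0,0,-2,0,0,0,20],[0,0,-1,0,0,0,20],[0,0,0,0,0,0,20]]]'
```

```text
time: 6.67
ee_pos: [0.4561, 0.177, 0.0172]
tcp_rot: [180.0, -0.1, -179.0]
wrist_force: [0.0, 0.1, -1.6]
opening: 0.0351
time: 7.08
ee_pos: [0.4557, 0.1768, 0.0387]
tcp_rot: [-180.0, -0.2, -179.0]
wrist_force: [0.7, 0.2, -1.7]
opening: 0.035
time: 7.33
ee_pos: [0.456, 0.1768, 0.0709]
tcp_rot: [-180.0, -0.1, -179.0]
wrist_force: [0.4, 0.3, -1.6]
opening: 0.0352
```

```bash
python3 -m pendant '[[[1,0,-2,0,0,-0.12,20],[1,0,-2,0,0,-0.12,20],[1,0,-2,0,0,-0.12,20],[1,0,-2,0,0,-0.12,20],[0,0,-1,0,0,-0.12,20]]]'; python3 -m pendant '[[[0,0,0,0,0,-0.12,20],[0,0,0,0,0,-0.12,20],[0,0,0,0,0,-0.12,20],[0,0,0,0,0,-0.12,20],[0,0,0,0,0,-0.12,20]]]'; python3 -m pendant '[[[0,0,0,0,0,-0.12,20],[0,0,0,0,0,-0.12,20],[0,0,0,0,0,-0.12,20],[0,0,0,0,0,-0.12,20],[0,0,0,0,0,-0.12,20]]]';python3 -m pendant '[[[0,0,0,0,0,-0.12,20],[0,0,0,0,0,-0.12,20],[0,0,0,0,0,-0.12,20],[0,0,0,0,0,-0.12,20],[0,0,0,0,0,-0.12,20]]]'
python3 - <<'E'
from h import *
c=bot.get_calibration('wrist'); P=np.eye(4)
o=bot.get_obs(); print(np.round(o['q'],1))
P[:3,:3]=R.from_euler('xyz',(-180,.4,-178.9),degrees=True).as_matrix(); P[:3,3]=(.4646,.1929,.1291)
W=(np.array(c['intrinsics']),np.array(c['D']),P@np.array(c['T_tool_cam']))
im=cv2.imread('pics/w2.png'); cv2.imwrite('pics/c2.png',cv2.resize(im[310:420,190:390],None,fx=4,fy=4))
a,b=onz(ray(W,(209,338)),.0145),onz(ray(W,(366,330)),.0145);d=b-a;print(a,b,np.linalg.norm(d),np.degrees(np.arctan2(-d[0],d[1])))
shift((.41,.149,.16),(180,0,4.3))
E
```

```text
time: 7.75
ee_pos: [0.4149, 0.1682, 0.1604]
tcp_rot: [179.9, -0.4, -143.5]
wrist_force: [0.5, -0.3, -2.0]
opening: 0.035
time: 8.17
ee_pos: [0.4159, 0.1688, 0.1623]
tcp_rot: [179.9, -0.0, -107.7]
wrist_force: [1.1, 0.0, -2.1]
opening: 0.0351
time: 8.58
ee_pos: [0.4159, 0.1689, 0.1596]
tcp_rot: [179.8, 0.1, -71.9]
wrist_force: [-0.9, -0.3, -0.5]
opening: 0.0354
time: 9.0
ee_pos: [0.4157, 0.1689, 0.1567]
tcp_rot: [179.8, 0.2, -36.1]
wrist_force: [-0.6, -0.2, -1.2]
opening: 0.0355
[ 2.210e+01 -9.300e+00 -9.200e+00  9.040e+01  1.000e-01 -1.219e+02]
[0.56034906 0.09898175 0.0145    ] [0.55030362 0.22530673 0.0145    ] 0.12672376635066993 4.54662450384911
shift cm [ 0.71  1.95 -0.33]
rot [ 0.002  0.005 -0.705]
```

View pics/c2.png

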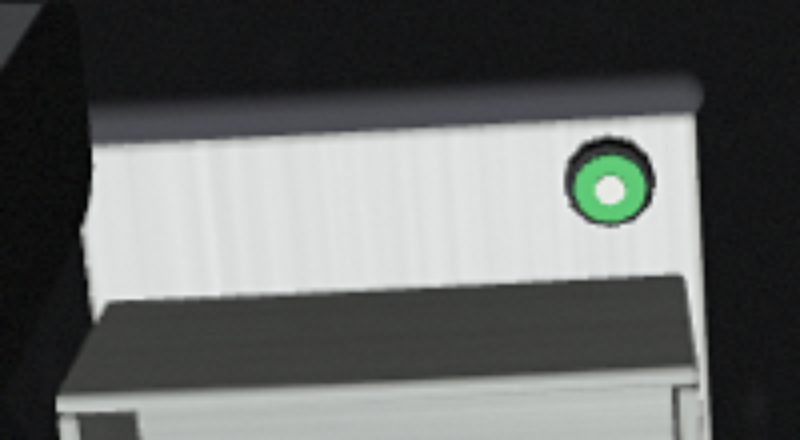

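```bash
python3 -m pendant '[[[0,0,0,0,0,-0.12,20],[0,0,0,0,0,-0.12,20],[0,0,0,0,0,-0.12,20],[0,0,0,0,0,-0.12,20],[0,0,0,0,0,-0.12,20]]]'; python3 -m pendant '[[[0,0,0,0,0,-0.1,20],[0,0,0,0,0,0,20]]]'
python3 - <<'E'
from h import *
c=bot.get_calibration('wrist'); P=np.eye(4)
P[:3,:3]=R.from_euler('xyz',(-180,.4,-178.9),degrees=True).as_matrix(); P[:3,3]=(.4646,.1929,.1291)
W=(np.array(c['intrinsics']),np.array(c['D']),P@np.array(c['T_tool_cam']))
a,b=onz(ray(W,(213,341)),.0145),onz(ray(W,(365.2,333.7)),.0145);d=b-a;d/=np.linalg.norm(d); u=np.array([d[1],-d[0],0]);M=b-.06*d
print(a,b,np.degrees(np.arctan2(-d[0],d[1])),'mid',M, 'start handle(-145mm)',M-.145*u,'final',M-.035*u)
print(np.round(bot.get_obs()['q'],1),bot.get_obs()['tcp_rot'])
H=M-.145*u; shift((H[0],H[1],.16),(180,0,4))
E
```

```text
time: 9.42
ee_pos: [0.4155, 0.1689, 0.1537]
tcp_rot: [179.9, 0.4, -0.3]
wrist_force: [-0.5, -0.1, -1.1]
opening: 0.035
time: 9.58
ee_pos: [0.4154, 0.1689, 0.1525]
tcp_rot: [180.0, 0.5, 6.1]
wrist_force: [0.3, -0.1, -2.5]
opening: 0.0354
[0.56342319 0.10267333 0.0145    ] [0.55406461 0.22545023 0.0145    ] 4.358899509956268 mid [0.55862484 0.16562378 0.0145    ] start handle(-145mm) [0.41404425 0.15460323 0.0145    ] final [0.52372607 0.16296364 0.0145    ]
[ 2.210e+01 -9.200e+00 -9.500e+00  9.010e+01  1.000e-01 -1.641e+02] [179.98577287   0.45339943   6.11164484]
shift cm [-0.29  1.41 -0.74]
rot [0.    0.008 0.037]
```

```bash
python3 -m pendant '[[[-0.1,0.7,2.5,0,0,0.03,20],[-0.1,0.7,2.5,0,0,0,20],[0,0,2.5,0,0,0,20],[0,0,2.5,0,0,0,20],[0,0,1,0,0,0,20]]]'; python3 -m pendant '[[[0,0,0,0,0,0,20]]]'
python3 - <<'E'
from h import *
shift((.414,.1535,.018),(180,0,4.4))
E
```

```text
time: 10.0
ee_pos: [0.4157, 0.1549, 0.0399]
tcp_rot: [-179.9, 0.1, 3.3]
wrist_force: [-1.7, -1.1, -2.1]
opening: 0.035
time: 10.08
ee_pos: [0.4144, 0.1544, 0.0377]
tcp_rot: [-180.0, 0.3, 3.2]
wrist_force: [-0.1, -0.6, -2.0]
opening: 0.035
shift cm [-0.03  0.09  1.97]
rot [-0.     0.005 -0.021]
```

```bash
python3 -m pendant '[[[0,0.1,0.8,0,0,-0.02,20],[0,0,0.7,0,0,0,20],[0,0,0.3,0,0,0,20],[0,0,0,0,0,0,20]]]'
python3 - <<'E'
from h import *
shift((.5237,.1635,.017),(180,0,4.4)); print(bot.get_obs()['wrist_force'])
S,cs=snap('scene','s1.png'); D,cd=snap('side','d1.png')
im=np.hstack([cv2.resize(cs[120:280,150:350],None,fx=2,fy=3)[:, :],cv2.resize(cd[170:290,190:350],None,fx=2.5,fy=4)])
cv2.imwrite('pics/sd1.png',np.hstack([cv2.resize(cs[120:280,180:340],(400,400)),cv2.resize(cd[160:300,200:340],(400,400))])[:,:,::-1])
E
```

```text
time: 10.42
ee_pos: [0.4157, 0.154, 0.0209]
tcp_rot: [-179.9, 0.2, 4.3]
wrist_force: [-0.5, -1.2, -2.2]
opening: 0.0348
shift cm [10.84 -0.15  0.36]
rot [-0.001  0.003 -0.003]
[-0.50751903 -1.17811267 -2.16346721]
```

View pics/sd1.png

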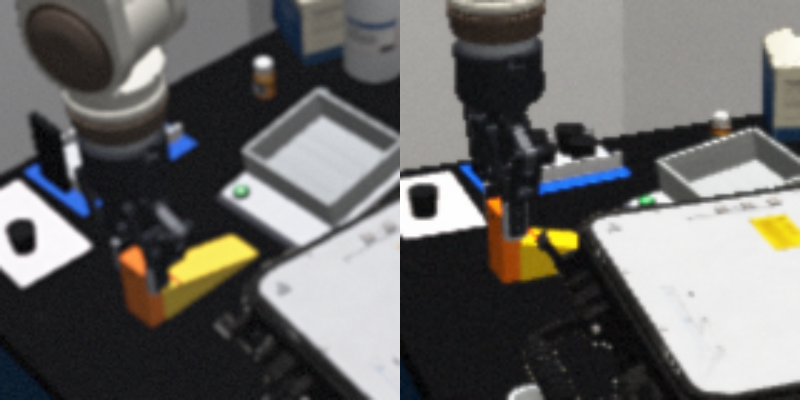

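```bash
python3 -m pendant '[[[0,0,0.3,0,0,0,20],[0,0,0.1,0,0,0,20],[1,0,0,0,0,0,20],[1,0,0,0,0,0,20],[1,0,0,0,0,0,20]]]'; python3 -m pendant '[[[1,0,0,0,0,0,20],[1,0,0,0,0,0,20],[1,0,0,0,0,0,20],[0,0,0,0,0,0,20]]]'
python3 - <<'E'
from h import *
shift((.5237,.1630,.017),(180,0,4.4)); print(bot.get_obs()['wrist_force'])
E
```

```text
time: 10.93
ee_pos: [0.4483, 0.1571, 0.0193]
tcp_rot: [-179.9, -0.1, 4.3]
wrist_force: [0.8, 0.3, -1.7]
opening: 0.0351
time: 11.27
ee_pos: [0.4817, 0.1593, 0.0178]
tcp_rot: [-179.9, 0.2, 4.3]
wrist_force: [1.5, 1.0, -0.6]
opening: 0.035
shift cm [ 4.21 -0.06  0.06]
rot [-0.002  0.004 -0.002]
[ 1.5027994   0.98737526 -0.61891355]
```

```bash
python3 -m pendant '[[[1,0,0,0,0,0,20],[1,0,0,0,0,0,20],[1,0,0,0,0,0,20],[0.3,0,0,0,0,0,20],[0,0,0,0,0,0,20]]]'; 
python3 - <<'E'
from h import *
shift((.5226,.1630,.017),(180,0,4.4)); print(bot.get_obs()['wrist_force'])
E
```

```text
time: 11.68
ee_pos: [0.5151, 0.1616, 0.0179]
tcp_rot: [-179.9, 0.6, 4.2]
wrist_force: [-6.1, -1.3, 2.7]
opening: 0.0353
shift cm [ 0.76 -0.09  0.09]
rot [-0.002  0.01  -0.003]
[-6.05295888 -1.27712877  2.68480064]
```

```bash
python3 -m pendant '[[[0.5,0,0,0,0,0,20],[0,0,0,0,0,0,20]]]'; 
python3 - <<'E'
from h import *
shift((.5226,.1630,.017),(180,0,4.4)); print(bot.get_obs()['wrist_force'])
c,im=snap('wrist','w3.png'); print(proj(c,[(.5575,.163,.034),(.5588,.163,.0145)]))
E
```

```text
time: 11.85
ee_pos: [0.5203, 0.162, 0.0182]
tcp_rot: [-179.9, 0.6, 4.2]
wrist_force: [2.9, 0.1, -0.6]
opening: 0.0351
shift cm [ 0.24 -0.09  0.12]
rot [-0.003  0.011 -0.003]
[ 2.90580795  0.07443187 -0.57305584]
[[329.78846923 220.40789098]
 [329.90439409 206.25198206]]
```

View pics/w3.png

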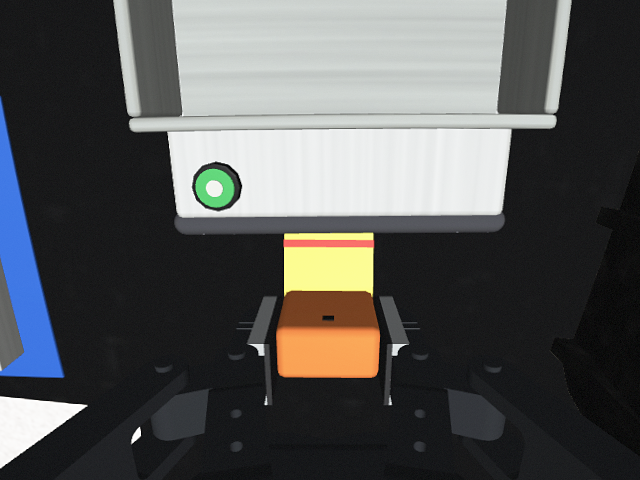

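```bash
python3 - <<'E'
from h import *
im=cv2.imread('pics/w3.png'); c=cal('wrist')
g=im[200:255,329].astype(int); print([(200+i,*v) for i,v in enumerate(g)][10:52])
for rr in (242,243,244): print(rr,onz(ray(c,(329,rr)),.031))
for ra in (223,224,225): print(ra,[np.round(onz(ray(c,(329,ra)),z),4).tolist() for z in (.032,.034)])
a,b=[onz(ray(c,p),.033) for p in ((178,224.5),(503,223))]; print(a,b,np.linalg.norm(a-b),(a+b)/2)
E
```

```text
[(210, np.int64(240), np.int64(240), np.int64(238)), (211, np.int64(239), np.int64(239), np.int64(237)), (212, np.int64(232), np.int64(233), np.int64(231)), (213, np.int64(225), np.int64(227), np.int64(226)), (214, np.int64(222), np.int64(223), np.int64(222)), (215, np.int64(192), np.int64(194), np.int64(193)), (216, np.int64(127), np.int64(124), np.int64(124)), (217, np.int64(90), np.int64(82), np.int64(81)), (218, np.int64(93), np.int64(85), np.int64(84)), (219, np.int64(92), np.int64(85), np.int64(83)), (220, np.int64(92), np.int64(85), np.int64(84)), (221, np.int64(94), np.int64(87), np.int64(86)), (222, np.int64(94), np.int64(88), np.int64(86)), (223, np.int64(92), np.int64(88), np.int64(86)), (224, np.int64(95), np.int64(89), np.int64(86)), (225, np.int64(94), np.int64(87), np.int64(86)), (226, np.int64(94), np.int64(87), np.int64(86)), (227, np.int64(92), np.int64(86), np.int64(85)), (228, np.int64(92), np.int64(88), np.int64(85)), (229, np.int64(88), np.int64(83), np.int64(82)), (230, np.int64(83), np.int64(78), np.int64(78)), (231, np.int64(78), np.int64(73), np.int64(70)), 
[... 740 characters left out ...]
105), np.int64(103), np.int64(249)), (247, np.int64(125), np.int64(219), np.int64(251)), (248, np.int64(147), np.int64(255), np.int64(252)), (249, np.int64(145), np.int64(252), np.int64(252)), (250, np.int64(146), np.int64(252), np.int64(252)), (251, np.int64(146), np.int64(252), np.int64(252))]
242 [0.54765345 0.1625747  0.031     ]
243 [0.547227   0.16254294 0.031     ]
244 [0.54679986 0.16251112 0.031     ]
223 [[0.5559, 0.1632, 0.032], [0.5564, 0.1632, 0.034]]
224 [[0.5555, 0.1632, 0.032], [0.556, 0.1632, 0.034]]
225 [[0.5551, 0.1631, 0.032], [0.5556, 0.1632, 0.034]]
[0.55113808 0.22335562 0.033     ] [0.56138662 0.09388825 0.033     ] 0.129872367629892 [0.55626235 0.15862193 0.033     ]
```

```bash
python3 -m pendant '[[[0.3,0,0,0,0,0,20],[0,0,0,0,0,0,20],[0,0,0,0,0,0,20]]]'; 
cat > gap.py <<'E'
from h import *
import sys
o=bot.get_obs(); print(o['ee_pos'],o['wrist_force'])
c,im=snap('wrist',sys.argv[1]); K,D,P=c
u=np.array([np.cos(np.radians(4.4)),np.sin(np.radians(4.4)),0])
cx=int(sys.argv[2]) if len(sys.argv)>2 else 329
col=im[:,cx-3:cx+4].astype(int).mean(1)
yel=(col[:,0]>200)&(col[:,1]>180)&(col[:,2]<200); red=(col[:,0]>200)&(col[:,1]<150)
r=np.where(red[150:290])[0]+150; yy=np.where(yel)[0]; print('red rows',r.min(),r.max(),'yel',yy.min())
top=min(yy.min(),r.min())-.5; rc=(r.min()+r.max())/2
xr=onz(ray(c,(cx,rc)),.031)@u; xb=onz(ray(c,(cx,top)),.031)@u
cam=P[:3,3]; s=abs((cam@u-xb)/(cam[2]-.031)); 
ax=xb+.005*np.sqrt(1+s*s)+.003*s; print('line-to-front-face gap mm',(ax-.005-xr)*1e3,'tip behind axis',93.5-(ax-xr)*1e3)
E
python3 gap.py w4.png
```

```text
time: 12.15
ee_pos: [0.5232, 0.1622, 0.0184]
tcp_rot: [-179.9, 0.6, 4.2]
wrist_force: [-2.4, 0.7, 1.0]
opening: 0.0352
[0.52322587 0.16215025 0.01835638] [-2.35622979  0.7240904   0.96171136]
red rows 241 246 yel 247
line-to-front-face gap mm 2.471957006623282 tip behind axis 86.02804299337672
```

```bash
python3 -m pendant '[[[0.1,0,0,0,0,0,20],[0,0,0,0,0,0,20],[0,0,0,0,0,0,20]]]'; python3 gap.py w5.png
```

```text
time: 12.45
ee_pos: [0.5236, 0.1621, 0.0183]
tcp_rot: [-179.9, 0.6, 4.2]
wrist_force: [-2.1, -0.1, -0.3]
opening: 0.0352
[0.52363462 0.16214572 0.01831133] [-2.07942816 -0.14719993 -0.29150511]
red rows 242 246 yel 247
line-to-front-face gap mm 2.2750101967885517 tip behind axis 86.22498980321144
```

```bash
python3 -m pendant '[[[0.07,0,0,0,0,0,20],[0,0,0,0,0,0,20]]]'; python3 gap.py w6.png;  python3 -m pendant '[[[0,0,0,0,0,0,60],[0,0,0,0,0,0,100],[0,0,0,0,0,0,100],[0,0,0,0,0,0,100],[0,0,0,0,0,0,100]]]'; python3 gap.py w7.png
```

```text
time: 12.67
ee_pos: [0.5238, 0.1622, 0.0183]
tcp_rot: [-179.9, 0.7, 4.3]
wrist_force: [-0.3, 0.4, -0.2]
opening: 0.035
[0.52380768 0.16217255 0.01829686] [-0.33471838  0.41520087 -0.15554028]
red rows 243 246 yel 247
line-to-front-face gap mm 2.0790767668367183 tip behind axis 86.42092323316328
time: 13.13
ee_pos: [0.5248, 0.1622, 0.0184]
tcp_rot: [-179.9, 0.6, 4.2]
wrist_force: [-0.1, -0.7, -0.0]
opening: 0.0854
[0.52479453 0.16222352 0.01842963] [-1.28741409e-01 -7.03717889e-01 -3.68166376e-04]
red rows 244 248 yel 249
line-to-front-face gap mm 2.299673852819817 tip behind axis 86.20032614718018
```

View pics/w7.png

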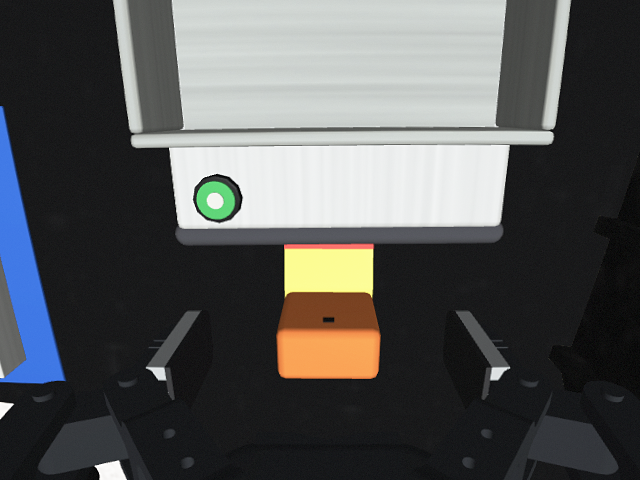

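```bash
python3 - <<'E'
from h import *
S,D=cal('scene'),cal('side')
for n,a,b in [('lidTL',(388,88),(388,128)),('lidBL',(370,170),(365,228)),('lidTR',(514,150),(468,158)),('caseFL',(284,236),(268,245)),('bottle1',(330,95),(357,161))]:
    p,e=tri([ray(S,a),ray(D,b)]); print(n,np.round(p,3),round(e,4))
print([ (m['uv'],m['confidence']) for m in bot.mark_of('scene','field_analyser')])
print(np.round(bot.get_obs()['q'],1))
shift((.5248,.1622,.12)); 
E
```

```text
lidTL [0.754 0.031 0.331] 0.0036
lidBL [0.753 0.081 0.064] 0.0149
lidTR [ 0.739 -0.286  0.358] 0.0035
caseFL [0.461 0.043 0.079] 0.0029
bottle1 [0.817 0.281 0.167] 0.0014
[([285.1, 151.0], 0.67), ([323.2, 355.2], 0.2)]
[  17.     6.    -9.5   75.     0.3 -167.2]
shift cm [ -0.1   -0.02 -10.16]
```

```bash
python3 -m pendant '[[[0,0,-2,0,0,0,100],[0,0,-3.5,0,0,0,100],[0,0,-4,0,0,0,100],[0,0,-4,0,0,0,100],[0,0,-4,0,0,0,100]]]'; python3 -m pendant '[[[0,0,-1,0,0,0.1,100],[0,0,0,0,0,0.12,100],[0,0,0,0,0,0.12,100],[0,0,0,0,0,0.12,100],[0,0,0,0,0,0.12,100]]]'; python3 -m pendant '[[[0,0,0,0,0,0.12,100],[0,0,0,0,0,0.12,100],[0,0,0,0,0,0.12,100],[0,0,0,0,0,0.12,100],[0,0,0,0,0,0.12,100]]]';python3 -m pendant '[[[0,0,0,0,0,0.12,100],[0,0,0,0,0,0.12,100],[0,0,0,0,0,0.12,100],[0,0,0,0,0,0,100]]]'
python3 - <<'E'
from h import *
shift((.451,.365,.20),(180,0,-88)); print(np.round(bot.get_obs()['q'],1))
E
```

```text
time: 13.65
ee_pos: [0.5216, 0.1604, 0.1889]
tcp_rot: [179.9, 1.6, 4.2]
wrist_force: [1.1, 0.9, -0.1]
opening: 0.0853
time: 14.07
ee_pos: [0.5255, 0.1615, 0.2123]
tcp_rot: [179.8, 0.6, -30.1]
wrist_force: [-0.3, -0.1, 0.5]
opening: 0.0857
time: 14.48
ee_pos: [0.5258, 0.1616, 0.2128]
tcp_rot: [179.5, 0.3, -65.9]
wrist_force: [0.2, -0.5, 0.3]
opening: 0.0853
time: 14.82
ee_pos: [0.5259, 0.1616, 0.2129]
tcp_rot: [179.5, 0.1, -87.7]
wrist_force: [-0.1, 0.5, 0.3]
opening: 0.0855
shift cm [-20.62   6.66   1.4 ]
rot [0.009 0.002 0.005]
[ 16.9   5.7  11.7  96.5   0.3 -75.4]
```

```bash
python3 -m pendant '[[[-3.4,0.8,0,0,0,0,100],[-3.4,0.8,0,0,0,0,100],[-3.4,0.8,0,0,0,0,100],[-3.4,0.8,0,0,0,0,100],[-2.5,0.5,0,0,0,0,100]]]'; python3 -m pendant '[[[0,0,0,0,0,0,100],[0,0,0,0,0,0,100]]]'
python3 - <<'E'
from h import *
c,im=snap('wrist','w8.png'); print(tcp()[:3,3],bot.get_obs()['tcp_rot'])
for t,z in [('tray_handle',.064),('tray',.002),('tray_lip',.005),('mat',.002),('stopper_t1_mid',.019),('stopper_b1_mid',.014),('plate_edge',.034),('wedge_handle',.034)]:
    print(t,[(np.round(m['uv']).tolist(),round(float(m['confidence']),2),np.round(onz(ray(c,m['uv']),z),3).tolist()) for m in bot.mark_of('wrist',t)][:9])
E
```

```text
time: 15.23
ee_pos: [0.4821, 0.3214, 0.2137]
tcp_rot: [179.5, 0.1, -87.1]
wrist_force: [1.0, -0.3, -0.7]
opening: 0.0854
time: 15.4
ee_pos: [0.4802, 0.3263, 0.213]
tcp_rot: [179.5, 0.1, -86.3]
wrist_force: [0.2, -0.3, -0.5]
opening: 0.085
[0.48030875 0.32607208 0.2129516 ] [ 1.79495716e+02  1.42843715e-01 -8.63262396e+01]
tray_handle [([354.0, 255.0], 0.83, [0.455, 0.36, 0.064])]
tray [([278.0, 236.0], 0.92, [0.525, 0.365, 0.002])]
tray_lip [([213.0, 240.0], 0.92, [0.589, 0.373, 0.005])]
mat []
stopper_t1_mid [([288.0, 255.0], 0.76, [0.514, 0.379, 0.019])]
stopper_b1_mid []
plate_edge []
wedge_handle [([244.0, 259.0], 0.31, [0.553, 0.379, 0.034])]
```

View pics/w8.png

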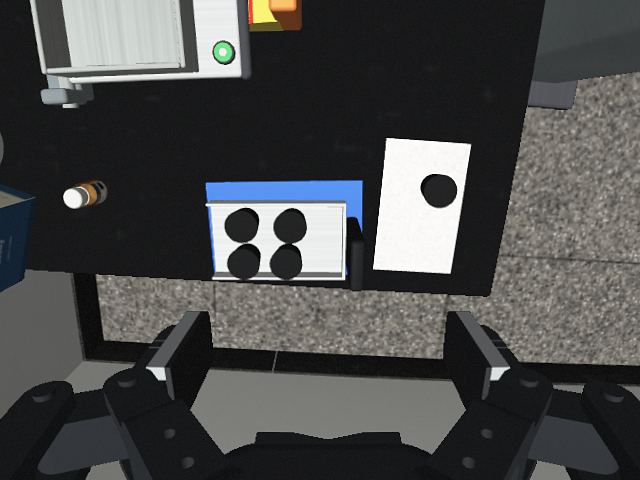

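```bash
python3 - <<'E'
from h import *
c=cal('wrist'); im=cv2.imread('pics/w8.png')
cv2.imwrite('pics/c8.png',cv2.resize(im[190:300,300:400],None,fx=6,fy=5))
f=lambda uv,z:np.round(onz(ray(c,uv),z),4)
a,b=f((207,203),.02),f((346,203),.02); d=a-b; print('wall',a,b,np.linalg.norm(d),np.degrees(np.arctan2(d[1],d[0])))
print('mat near edge',f((206,183),.002),f((362,181),.002))
print('handle top',[f(p,.084).tolist() for p in ((351,217),(363,217),(351,290),(363,290))])
for t in bot.masks_of('wrist','tray_handle')[:1]:
    print(t['extent'],t['confidence'])
P=np.eye(4);k=bot.get_calibration('wrist');P[:3,:3]=R.from_euler('xyz',(-179.9,.2,157.0),degrees=True).as_matrix(); P[:3,3]=(.405,.2085,.3083)
W1=(c[0],c[1],P@np.array(k['T_tool_cam']))
for n,p,q in (('h',(354,255),(484,173)),('lip',(213,240),(502,268)),('tray',(278,236),(485,220))): print(n,tri([ray(c,p),ray(W1,q)]))
E
```

```text
wall [0.5912 0.3298 0.02  ] [0.4633 0.3229 0.02  ] 0.12808598674328114 3.088021968305739
mat near edge [0.5968 0.3145 0.002 ] [0.4484 0.3044 0.002 ]
handle top [[0.463, 0.3204, 0.084], [0.4538, 0.3199, 0.084], [0.4584, 0.3811, 0.084], [0.4487, 0.3805, 0.084]]
[207.8, 198.3, 365.8, 292.5] 0.83
h (array([0.45408254, 0.36955296, 0.03872272]), np.float64(0.002895026095702302))
lip (array([ 0.59239849,  0.37204547, -0.00152707]), np.float64(0.00018519972592279178))
tray (array([ 0.52969176,  0.37285716, -0.02214734]), np.float64(0.002088796538989079))
```

View pics/c8.png

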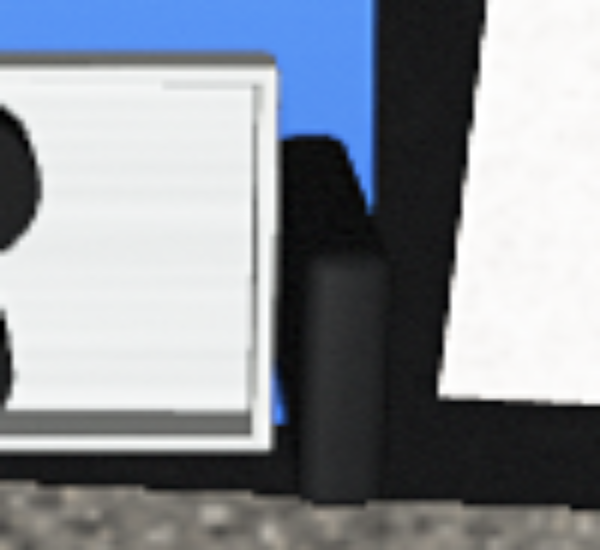

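```bash
python3 -m pendant '[[[-1.2,0.8,3,0,0,0.01,100],[-1.2,0.8,3,0.008,0,0,100],[-1,0.7,3,0,0,0,100],[0,0,2,0,0,0,100],[0,0,0,0,0,0,100]]]'; python3 -m pendant '[[[0,0,0,0,0,0,100]]]'
python3 - <<'E'
from h import *
shift((.455,.362,.047),(180,0,-86.9)); print(bot.get_obs()['q'])
E
```

```text
time: 16.32
ee_pos: [0.4571, 0.3581, 0.1018]
tcp_rot: [-179.7, 0.3, -87.4]
wrist_force: [-0.2, -0.3, 0.1]
opening: 0.0851
time: 16.4
ee_pos: [0.4566, 0.3578, 0.1017]
tcp_rot: [-179.8, 0.3, -87.4]
wrist_force: [0.0, 0.1, 0.5]
opening: 0.0852
shift cm [-0.4   0.17  5.47]
rot [-0.004  0.005 -0.009]
[ 3.80332575e+01  7.86823550e+00  1.77682610e+00  8.35448610e+01
  8.13093126e-02 -5.45519071e+01]
```

```bash
python3 -m pendant '[[[-0.2,0.1,2,0,0.005,-0.009,100],[-0.2,0,2,0,0,0,100],[0,0,1.1,0,0,0,100],[0,0,0.2,0,0,0,100],[0,0,0,0,0,0,100]]]'; python3 - <<'E'
from h import *
shift((.455,.362,.047),(180,0,-86.9))
E
```

```text
time: 16.82
ee_pos: [0.4595, 0.3626, 0.0549]
tcp_rot: [-179.3, 0.2, -87.0]
wrist_force: [-0.1, 0.3, 0.4]
opening: 0.0854
shift cm [0.04 0.47 0.78]
rot [-0.011  0.004 -0.001]
```

```bash
python3 -m pendant '[[[0,0.4,0.6,-0.01,0,0,100],[0,0,0,0,0,0,100],[0,0,0,0,0,0,5],[0,0,0,0,0,0,5],[0,0,0,0,0,0,5]]]' 60; python3 -m pendant '[[[0,0,0,0,0,0,5],[0,0,0,0,0,0,5],[0,0,0,0,0,0,5],[0,0,0,0,0,0,5],[0,0,0,0,0,0,5]]]';python3 -m pendant '[[[0,0,0,0,0,0,5],[0,0,0,0,0,0,5]]]'
```

```text
time: 17.23
ee_pos: [0.4574, 0.3632, 0.0533]
tcp_rot: [-179.7, 0.4, -87.0]
wrist_force: [0.2, 0.7, 0.4]
opening: 0.0515
time: 17.65
ee_pos: [0.4576, 0.3635, 0.0545]
tcp_rot: [-179.7, 0.5, -87.0]
wrist_force: [0.2, -0.6, -0.2]
opening: 0.0094
time: 17.82
ee_pos: [0.4576, 0.3635, 0.0544]
tcp_rot: [-179.7, 0.5, -87.0]
wrist_force: [-0.6, -0.9, 1.1]
opening: 0.0092
```

```bash
python3 -m pendant '[[[0,0,0,0,0,0,50],[0,0,0,0,0,0,50],[0,0,0,0,0,0,50],[0,0,0.5,-0.004,0.006,0,50],[0,0,0.4,0,0,0,50]]]'; python3 -m pendant '[[[0,0,0,0,0,0,50],[0,0,0,0,0,0,50]]]'
```

```text
time: 18.23
ee_pos: [0.4579, 0.3637, 0.0455]
tcp_rot: [-179.9, 0.1, -87.0]
wrist_force: [0.4, 0.1, 0.7]
opening: 0.0428
time: 18.4
ee_pos: [0.4575, 0.3634, 0.0439]
tcp_rot: [-179.9, 0.1, -87.0]
wrist_force: [-0.9, -0.0, 0.3]
opening: 0.0428
```

```bash
python3 -m pendant '[[[0,0,0,0,0,0,5],[0,0,0,0,0,0,5],[0,0,0,0,0,0,5],[0,0,0,0,0,0,5],[0,0,0,0,0,0,5]]]' 80;python3 -m pendant '[[[0,0,0,0,0,0,5],[0,0,-0.5,0,0,0,5],[0,0,-0.5,0,0,0,5],[0,0,0,0,0,0,5]]]'; python3 - <<'E'
from h import *
c,im=snap('wrist','w9.png')
print([(np.round(m['uv']).tolist(),round(float(m['confidence']),2)) for m in bot.mark_of('wrist','tray_lip')])
o=bot.get_obs();print(o['ee_pos'],o['tcp_rot'],o['wrist_force'],o['torque'])
E
```

```text
time: 18.82
ee_pos: [0.4574, 0.3634, 0.0437]
tcp_rot: [-180.0, 0.1, -87.0]
wrist_force: [0.5, 0.1, 0.2]
opening: 0.01
time: 19.15
ee_pos: [0.4566, 0.3628, 0.0536]
tcp_rot: [179.9, 0.0, -87.0]
wrist_force: [-0.4, -0.3, -2.6]
opening: 0.0097
[([86.0, 264.0], 0.98)]
[0.45647662 0.36272636 0.0528524 ] [ 1.79893762e+02 -1.71587478e-02 -8.70305806e+01] [ 0.23249668  0.62156299 -3.23334324] [-0.01090309  0.10114936  0.00514138]
```

View pics/w9.png

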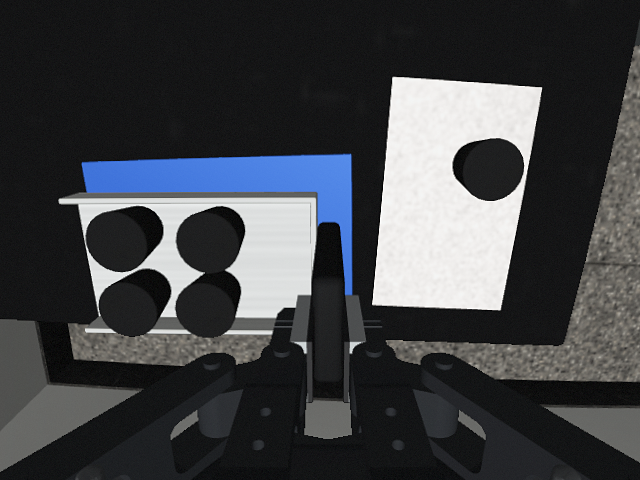

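```bash
python3 -m pendant '[[[0,0,-1,0,0,0,5],[0,0,-2,0,0,0,5],[0,0,-2.5,0,0,0,5],[0,0,-2.5,0,0,0,5],[0,0,-2.5,0,0,0,5]]]'; python3 -m pendant '[[[0,0,-2.5,0,0,0,5],[0,0,-2.5,0,0,0,5],[0,0,-2,0,0,0,5],[0,0,-1,0,0,0.03,5],[0,0,0,0,0,0.06,5]]]'; python3 -m pendant '[[[0.2,-0.8,0,0,0,0.1,5],[0.3,-1.2,0,0,0,0.1,5],[0.3,-1.2,0,0,0,0.1,5],[0.2,-1.2,0,0,0,0.1,5],[0.1,-1.2,0,0,0,0.1,5]]]'
python3 - <<'E'
from h import *
shift((.6387,.2777,.22),(180,0,-175.6)); print(bot.get_obs()['q'])
E
```

```text
time: 19.67
ee_pos: [0.4535, 0.3603, 0.1564]
tcp_rot: [179.3, -0.4, -87.0]
wrist_force: [0.3, 0.4, -3.3]
opening: 0.0099
time: 20.08
ee_pos: [0.4546, 0.3611, 0.25]
tcp_rot: [179.7, -0.1, -92.2]
wrist_force: [-0.3, -0.2, -2.5]
opening: 0.0101
time: 20.5
ee_pos: [0.5059, 0.3369, 0.2565]
tcp_rot: [179.9, 0.1, -121.9]
wrist_force: [-0.0, 0.6, -3.5]
opening: 0.0097
shift cm [ -2.   -14.41   3.63]
rot [0.002 0.001 0.937]
[ 33.60754226  14.89678365  27.19550292 102.22485747   0.11086037
 -24.4518026 ]
```

```bash
python3 -m pendant '[[[-0.3,-1.3,0,0,0,0.09,5],[-0.4,-1.3,0,0,0,0.095,5],[-0.5,-1.3,0,0,0,0.095,5],[-0.6,-1.3,0,0,0,0.095,5],[-0.7,-1.3,0,0,0,0.095,5]]]'; python3 -m pendant '[[[-0.9,-1.1,0.2,0,0,0.095,5],[-1,-1,0.5,0,0,0.095,5],[-1.1,-1,0.5,0,0,0.095,5],[-1.1,-0.9,0.5,0,0,0.095,5],[-0.6,-0.4,0.3,0,0,0.06,5]]]'; python3 -m pendant '[[[0,0,0,0,0,0,5],[0,0,0,0,0,0,5]]]'
python3 - <<'E'
from h import *
shift((.6387,.2777,.20),(180,0,-175.6)); print(bot.get_obs()['q'])
c,im=snap('wrist','w10.png')
E
```

```text
time: 20.92
ee_pos: [0.5724, 0.3087, 0.2603]
tcp_rot: [179.8, 0.2, -150.3]
wrist_force: [0.7, 0.5, -3.1]
opening: 0.0099
time: 21.33
ee_pos: [0.6353, 0.2807, 0.2432]
tcp_rot: [179.7, 0.3, -177.0]
wrist_force: [0.5, -0.9, -3.6]
opening: 0.01
time: 21.5
ee_pos: [0.6363, 0.2796, 0.2424]
tcp_rot: [179.7, 0.2, -177.1]
wrist_force: [-1.3, 0.0, -3.2]
opening: 0.0097
shift cm [-0.21 -0.22  4.24]
rot [ 0.005  0.004 -0.027]
[ 23.63552295  28.56103372  43.50546694 104.66150009   0.18700559
  20.77556172]
```

View pics/w10.png

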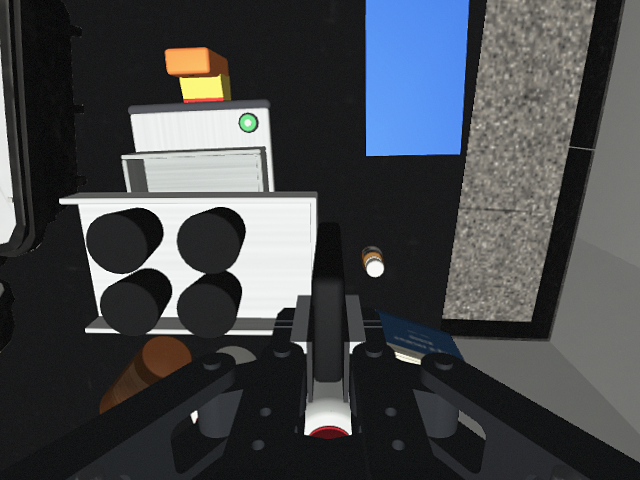

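```bash
python3 - <<'E'
from h import *
k=bot.get_calibration('wrist')
P=np.eye(4);P[:3,:3]=R.from_euler('xyz',(-179.9,.6,4.2),degrees=True).as_matrix(); P[:3,3]=(.5248,.1622,.0184)
W=cal('wrist'); W7=(W[0],W[1],P@np.array(k['T_tool_cam']))
L=tri([ray(W7,(132,140)),ray(W,(265,149))]);Rr=tri([ray(W7,(553,137)),ray(W,(123,156))]); print(L,Rr)
m=(L[0]+Rr[0])/2; print(m, m[:2]+.054*np.array([.997,.077]))
for b in (.06,.07,.075): print(b,onz(ray(W,(265,149)),b),onz(ray(W,(123,156)),b))
E
```

```text
(array([0.58959209, 0.22475348, 0.06845849]), np.float64(5.559003290721033e-05)) (array([0.59954283, 0.1071391 , 0.07618648]), np.float64(0.00012222711281966505))
[0.59456746 0.16594629 0.07232249] [0.64840546 0.17010429]
0.06 [0.59022774 0.22351661 0.06      ] [0.60132043 0.09919191 0.06      ]
0.07 [0.58941277 0.22496167 0.07      ] [0.60018938 0.10417951 0.07      ]
0.075 [0.58900528 0.2256842  0.075     ] [0.59962385 0.1066733  0.075     ]
```

```bash
python3 -m pendant '[[[-0.1,-0.1,1,0,0,-0.02,5],[-0.2,-0.1,1.5,0,0,0,5],[0,0,1.3,0,0,0,5],[0,0,0.4,-0.05,0,0,5],[0,0,0,-0.08,0,0,5]]]'; python3 -m pendant '[[[0,0,0,-0.08,0,0,5],[0,0,0,-0.08,0,0,5],[0,0,0,-0.08,0,0,5],[0,0,0,-0.05,0,0,5],[0,0,0,0,0,0,5]]]'
cat > lip.py <<'E'
from h import *
T=tcp(); l=(T@np.array([0,-.136,.0387,1]))[:3]; v=np.array([-.077,.997,0]); u=np.array([.997,.077,0]); d=l-np.array([.648,.170,0])
a=T[:3,:3]@np.array([0,-1,0]); print('lip',np.round(l,3),'lip rel pan: v %.3f u %.3f'%(d@v,d@u),'tilt',np.round(-np.arcsin(a[2]),3),'q',np.round(bot.get_obs()['q'],1)); shift((.6397,.2777,.20))
E
python3 lip.py
```

```text
time: 21.97
ee_pos: [0.6366, 0.2834, 0.2024]
tcp_rot: [172.1, 0.4, -174.9]
wrist_force: [0.7, -0.9, -2.6]
opening: 0.0096
time: 22.38
ee_pos: [0.6329, 0.2852, 0.2065]
tcp_rot: [154.5, 0.9, -174.1]
wrist_force: [0.3, 0.7, -3.3]
opening: 0.0098
lip [0.645 0.18  0.113] lip rel pan: v 0.010 u -0.002 tilt 0.445 q [13.3 18.6 22.7 89.7 25.2  8.2]
shift cm [-0.59 -1.02  0.24]
```

```bash
python3 -m pendant '[[[0,-0.2,0,-0.04,0,0,5],[0,-0.2,0,-0.04,0,0,5],[0,-0.2,0,-0.04,0,0,5],[0,0,0,-0.04,0,0,5],[0,0,0,0,0,0,5]]]'; python3 lip.py;  python3 -m pendant '[[[0,0,0,0,0,0,5],[0,0,0,0,0,0,5],[0,0,0,0,0,0,5],[0,0,0,0,0,0,5]]]'
python3 - <<'E'
from h import *
c,im=snap('wrist','w11.png')
print([(np.round(m['uv']).tolist(),round(float(m['confidence']),2)) for m in bot.mark_of('wrist','stopper_t1_mid')])
E
```

```text
time: 22.8
ee_pos: [0.6311, 0.2818, 0.2076]
tcp_rot: [145.5, 1.3, -173.6]
wrist_force: [-0.3, 0.4, -2.2]
opening: 0.0098
lip [0.644 0.192 0.099] lip rel pan: v 0.023 u -0.003 tilt 0.601 q [ 9.4 17.7 19.  88.  34.4  3.5]
shift cm [-0.79 -0.85  0.35]
time: 23.13
ee_pos: [0.6304, 0.2836, 0.2099]
tcp_rot: [145.9, 1.5, -173.3]
wrist_force: [0.4, -0.3, -2.1]
opening: 0.0095
[([11.0, 34.0], 0.18)]
```

View pics/w11.png

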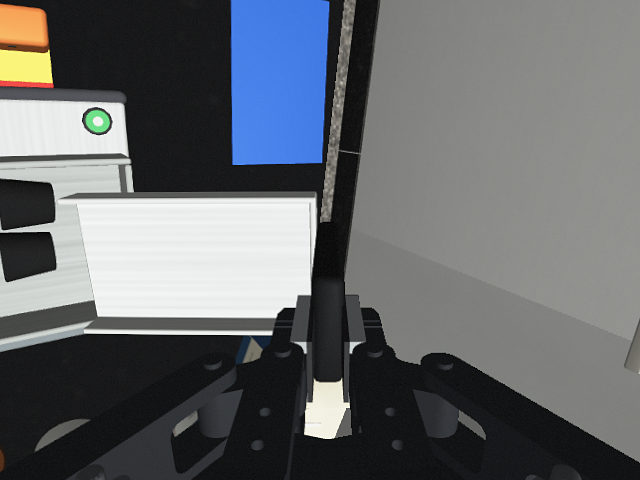

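```bash
python3 -m pendant '[[[0,1,-1.5,0,0,0,5],[0,1.4,-2.1,0,0,0,5],[0,1.4,-2.1,0,0,0,5],[0,0,-0.5,0.1,0,0,5],[0,0,0,0.12,0,0,5]]]'; python3 -m pendant '[[[0,0,0,0.12,0,0,5],[0,0,0,0.12,0,0,5],[0,0,0,0.12,0,0,5],[0,0,0,0.03,0,0,5],[0,0,0,0,0,0,5]]]'
python3 - <<'E'
from h import *
shift((.4574,.361,.25),(180,0,-87)); print(bot.get_obs()['q'],bot.get_obs()['wrist_force'])
for n in ('scene','side','wrist'):
    c,im=snap(n,n+'12.png'); print(n,[(np.round(m['uv']).tolist(),round(float(m['confidence']),2)) for m in bot.mark_of(n,'stopper_t1_mid')], proj(c,[(.648,.170,.05)]))
E
```

```text
time: 23.65
ee_pos: [0.6284, 0.2766, 0.2813]
tcp_rot: [158.8, 1.1, -173.5]
wrist_force: [-0.2, 0.5, -2.7]
opening: 0.0098
time: 24.07
ee_pos: [0.6291, 0.2789, 0.2878]
tcp_rot: [-177.5, 1.9, -173.4]
wrist_force: [-0.6, 0.7, -2.0]
opening: 0.0094
shift cm [16.24 10.25  2.81]
rot [-0.059 -0.006 -1.509]
[ 25.23796     29.64942265  50.38925228 109.75810885  -2.94336686
  18.67595023] [-0.63459864  0.71787744 -2.03836686]
scene [([325.0, 188.0], 0.6)] [[309.57786119 180.41372287]]
side [] [[318.77490868 222.2492484 ]]
wrist [([191.0, 195.0], 0.63)] [[234.20386563 192.51092506]]
```

```bash
python3 -m pendant '[[[0.9,0.8,0.2,-0.02,0,-0.1,5],[0.9,0.9,0.2,-0.02,0,-0.1,5],[0.9,0.9,0.2,-0.02,0,-0.1,5],[0.8,1,0.2,0,0,-0.1,5],[0.7,1,0.2,0,0,-0.1,5]]]'; python3 -m pendant '[[[0.5,1.2,0.2,0,0,-0.1,5],[0.4,1.2,0.2,0,0,-0.1,5],[0.3,1.2,0.2,0,0,-0.1,5],[0.2,1.3,0.2,0,0,-0.1,5],[0.1,1.3,0.2,0,0,-0.1,5]]]';  python3 -m pendant '[[[-0.1,1.2,0.2,0,0,-0.1,5],[-0.2,1.2,0.2,0,0,-0.1,5],[-0.3,1.2,0.2,0,0,-0.1,5],[-0.4,1.2,0.2,0,0,-0.1,5],[0,0,0,0,0,0,5]]]'
python3 - <<'E'
from h import *
shift((.4574,.361,.12),(180,0,-87))
E
```

```text
time: 24.78
ee_pos: [0.5768, 0.3011, 0.2757]
tcp_rot: [179.4, 1.8, -144.6]
wrist_force: [-0.9, 0.3, -2.0]
opening: 0.0098
time: 25.2
ee_pos: [0.5191, 0.3278, 0.266]
tcp_rot: [-179.6, 2.1, -115.0]
wrist_force: [0.1, -0.5, -1.0]
opening: 0.0098
time: 25.62
ee_pos: [0.4727, 0.3476, 0.2585]
tcp_rot: [-178.8, 2.0, -90.9]
wrist_force: [0.1, 0.6, -1.3]
opening: 0.01
shift cm [-0.83  1.84 13.85]
rot [-0.022  0.034 -0.069]
```

```bash
python3 -m pendant '[[[-0.4,0.8,2.5,-0.02,0.034,-0.07,5],[-0.3,0.6,3,0,0,0,5],[0,0,3,0,0,0,5],[0,0,3,0,0,0,5],[0,0,2,0,0,0,5]]]'; python3 -m pendant '[[[0,0,0,0,0,0,5],[0,0,0,0,0,0,5]]]';python3 - <<'E'
from h import *
shift((.4574,.361,.06),(180,0,-87))
c,im=snap('wrist')
for t,z in [('mat',.002),('stopper_b1_mid',.014)]:
    print(t,[(np.round(m['uv']).tolist(),round(float(m['confidence']),2),np.round(onz(ray(c,m['uv']),z),3).tolist()) for m in bot.mark_of('wrist',t)][:9])
E
```

```text
time: 26.03
ee_pos: [0.4635, 0.3534, 0.1263]
tcp_rot: [-179.3, 0.5, -87.8]
wrist_force: [-0.0, -0.4, -2.1]
opening: 0.0101
time: 26.2
ee_pos: [0.4626, 0.3504, 0.1219]
tcp_rot: [-179.6, 0.3, -88.1]
wrist_force: [0.5, -0.8, -1.0]
opening: 0.0099
shift cm [-1.05  0.53  6.19]
rot [-0.007  0.005 -0.02 ]
mat [([85.0, 263.0], 0.42, [0.654, 0.389, 0.002]), ([450.0, 171.0], 0.18, [0.378, 0.308, 0.002])]
stopper_b1_mid []
```

```bash
python3 -m pendant '[[[-0.4,0.5,2,-0.007,0.005,-0.02,5],[-0.3,0.4,2,0,0,0,5],[0,0,2,0,0,0,5],[0,0,0.4,0,0,0,5],[0,0,0,0,0,0,5]]]'; python3 - <<'E'
from h import *
shift((.452,.357,.0437),(180,0,-87))
E
```

```text
time: 26.77
ee_pos: [0.4593, 0.3615, 0.068]
tcp_rot: [-179.2, 0.6, -87.1]
wrist_force: [-0.0, 0.1, -1.5]
opening: 0.01
shift cm [0.44 0.79 2.41]
rot [-0.015  0.011 -0.001]
```

```bash
python3 -m pendant '[[[0.4,0.8,1,-0.015,0.01,0,5],[0,0,0.6,0,0,0,5],[0,0,0.2,0,0,0,5],[0,0,0,0,0,0,5],[0,0,0,0,0,0,5]]]'; python3 - <<'E'
from h import *
shift((.452,.357,.0437),(180,0,-87)); print(bot.get_obs()['wrist_force'])
E
```

```text
time: 27.18
ee_pos: [0.4532, 0.3581, 0.0537]
tcp_rot: [-179.8, 0.2, -87.1]
wrist_force: [-0.6, -0.6, -1.6]
opening: 0.0096
shift cm [0.11 0.13 1.  ]
rot [-0.003  0.003 -0.002]
[-0.64468332 -0.60442125 -1.5846878 ]
```

```bash
python3 -m pendant '[[[0.1,0.1,0.5,0,0,0,5],[0,0,0.3,0,0,0,5],[0,0,0.2,0,0,0,5],[0,0,0.1,0,0,0,5]]]'; python3 - <<'E'
from h import *
shift((.452,.357,.0437),(180,0,-87)); print(bot.get_obs()['wrist_force'])
E
```

```text
time: 27.52
ee_pos: [0.4531, 0.3578, 0.0437]
tcp_rot: [-179.7, 0.3, -87.1]
wrist_force: [-1.7, -1.6, 9.9]
opening: 0.0101
shift cm [0.07 0.12 0.  ]
rot [-0.006  0.006 -0.002]
[-1.6529058  -1.61621668  9.94133785]
```

```bash
python3 -m pendant '[[[0,0,0,0,0,0,50],[0,0,0,0,0,0,60],[0,0,0,0,0,0,60],[0,0,-0.5,0,0,0,60],[0,0,-2,0,0,0,60]]]'; python3 -m pendant '[[[0,0,-3,0,0,0,100],[0,0,-3.5,0,0,0,100],[0,0,-3.5,0,0,0,100],[0,0,-3,0,0,0,100],[0,0,0,0,0,0,100]]]'; python3 - <<'E'
from h import *
print(tcp()[:3,3])
c,im=snap('wrist','w13.png')
for t,z in [('tray_handle',.064),('tray',.002),('tray_lip',.005),('mat',.002),('stopper_b1_mid',.014),('stopper_t1_mid',.014)]:
    print(t,[(np.round(m['uv']).tolist(),round(float(m['confidence']),2),np.round(onz(ray(c,m['uv']),z),3).tolist()) for m in bot.mark_of('wrist',t)][:9])
E
```

```text
time: 27.93
ee_pos: [0.4518, 0.3566, 0.0664]
tcp_rot: [-179.9, 0.2, -87.1]
wrist_force: [0.6, 0.3, -1.5]
opening: 0.0511
time: 28.35
ee_pos: [0.4508, 0.3554, 0.2057]
tcp_rot: [-179.8, 0.2, -87.1]
wrist_force: [0.1, 0.4, 0.5]
opening: 0.0853
[0.45076858 0.35541977 0.20570979]
tray_handle [([324.0, 214.0], 0.55, [0.455, 0.353, 0.064])]
tray [([253.0, 204.0], 0.8, [0.522, 0.362, 0.002])]
tray_lip [([182.0, 208.0], 0.65, [0.59, 0.368, 0.005])]
mat [([181.0, 202.0], 0.45, [0.592, 0.363, 0.002])]
stopper_b1_mid [([327.0, 216.0], 0.2, [0.452, 0.367, 0.014])]
stopper_t1_mid []
```

View pics/w13.png

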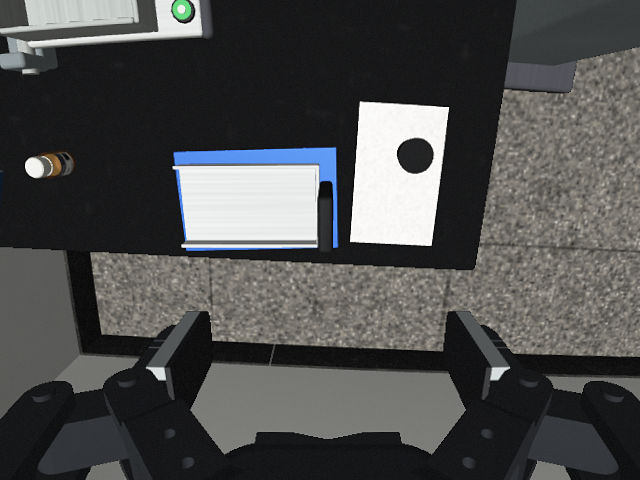

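```bash
cat > st.py <<'E'
from h import *
def blobs(c,im,box,z=.028,th=60,amin=150):
    x0,y0,x1,y1=box; g=cv2.cvtColor(im,cv2.COLOR_RGB2GRAY)[y0:y1,x0:x1]; m=(g<th).astype(np.uint8)
    n,l,s,ce=cv2.connectedComponentsWithStats(m); out=[]
    for k in range(1,n):
        if s[k,4]>amin:
            uv=ce[k]+[x0,y0]; out.append((np.round(uv,1).tolist(),s[k].tolist(),np.round(onz(ray(c,uv),z),4).tolist()))
    return out
E
python3 - <<'E'
from st import *
c=cal('wrist'); im=cv2.imread('pics/w13.png')[:,:,::-1].copy()
for z in (.02,.028): print(blobs(c,im,(362,108,440,235),z))
shift((.378,.307,.1),(180,0,-87))
E
```

```text
[([414.8, 155.1], [35, 31, 36, 34, 978], [0.3768, 0.3038, 0.02]), ([437.2, 217.5], [71, 79, 7, 48, 171], [0.3507, 0.3574, 0.02])]
[([414.8, 155.1], [35, 31, 36, 34, 978], [0.3786, 0.3033, 0.028]), ([437.2, 217.5], [71, 79, 7, 48, 171], [0.3531, 0.3556, 0.028])]
shift cm [4.32 7.28 9.78]
rot [ 0.005 -0.003 -0.002]
```

```bash
python3 -m pendant '[[[1.2,1.9,3,0,0,0,100],[1.2,1.9,3,0,0,0,100],[1.2,1.9,3,0,0,0,100],[1,1.4,2.5,0,0,0,100],[0,0,0,0,0,0,100]]]'; python3 - <<'E'
from h import *
shift((.378,.3035,.008),(180,0,-87))
E
```

```text
time: 29.12
ee_pos: [0.3766, 0.3018, 0.0734]
tcp_rot: [179.5, -0.3, -87.1]
wrist_force: [-0.8, -0.6, 0.4]
opening: 0.0853
shift cm [-0.2  -0.2   6.54]
rot [ 0.009 -0.005 -0.002]
```

```bash
python3 -m pendant '[[[-0.1,-0.1,2,0.009,-0.005,0,100],[-0.1,0,2,0,0,0,100],[0,0,1.5,0,0,0,100],[0,0,0.5,0,0,0,100]]]'; python3 - <<'E'
from h import *
shift((.378,.3035,.008),(180,0,-87))
E
```

```text
time: 29.45
ee_pos: [0.3773, 0.3036, 0.0119]
tcp_rot: [-179.9, 0.0, -87.1]
wrist_force: [-0.6, 0.4, -0.1]
opening: 0.0856
shift cm [ 0.02 -0.07  0.39]
rot [-0.001  0.    -0.002]
```

```bash
python3 -m pendant '[[[0,0,0.3,0,0,0,30],[0,0,0.1,0,0,0,20],[0,0,0,0,0,0,20],[0,0,0,0,0,0,20],[0,0,0,0,0,0,20]]]' 30; python3 -m pendant '[[[0,0,0,0,0,0,20],[0,0,-1,0,0,0,20],[0,0,-2.5,0,0,0,20],[0,0,-3.5,0,0,0,20],[0,0,-3.5,0,0,0,20]]]'; python3 -m pendant '[[[0,0,-3.5,0,0,0,20],[0,0,-3.5,0,0,0,20],[0,0,-1,0,0,0,20]]]'; python3 - <<'E'
from h import *
print(bot.get_obs()['q'],bot.get_obs()['wrist_force']); shift((.58,.20,.2),(180,0,180))
E
```

```text
time: 29.87
ee_pos: [0.3792, 0.3051, 0.0101]
tcp_rot: [-179.9, 0.1, -87.1]
wrist_force: [0.3, -0.2, 0.3]
opening: 0.0252
time: 30.28
ee_pos: [0.3762, 0.3027, 0.1151]
tcp_rot: [179.7, -0.3, -87.1]
wrist_force: [0.5, 0.2, 0.6]
opening: 0.0173
time: 30.53
ee_pos: [0.3766, 0.3031, 0.2066]
tcp_rot: [-179.9, 0.0, -87.1]
wrist_force: [0.1, 0.0, -0.1]
opening: 0.0171
[ 3.88518560e+01 -4.14750169e+00  1.04578620e+00  9.51370588e+01
 -3.62443943e-02 -5.40119740e+01] [ 0.10001638  0.01077278 -0.11512259]
shift cm [ 11.32 -19.8    0.68]
rot [-1.000e-03  1.000e-03  1.621e+00]
```

```bash
python3 - <<'E'
from st import *
c,im=snap('wrist','w14.png')
print([(np.round(m['uv']).tolist(),round(float(m['confidence']),2),np.round(onz(ray(c,m['uv']),.014),3).tolist()) for m in bot.mark_of('wrist','stopper_b1_mid')])
for m in bot.masks_of('wrist','stopper_b1_mid'): 
    ys,xs=np.where(m['pixels']); print(m['extent'],m['confidence'],len(xs),onz(ray(c,(xs.mean(),ys.mean())),.02))
cv2.imwrite('pics/c14.png',np.hstack([cv2.resize(im[50:350,200:500],(400,400)),cv2.resize(cv2.imread('pics/w13.png')[80:260,330:480,::-1],(400,480))[:400]])[:,:,::-1])
E
```

```text
[([16.0, 16.0], 0.73, [0.649, 0.153, 0.014])]
[0.0, 0.2, 29.5, 42.8] 0.27 1092 [0.64789939 0.15790703 0.02      ]
```

View pics/c14.png

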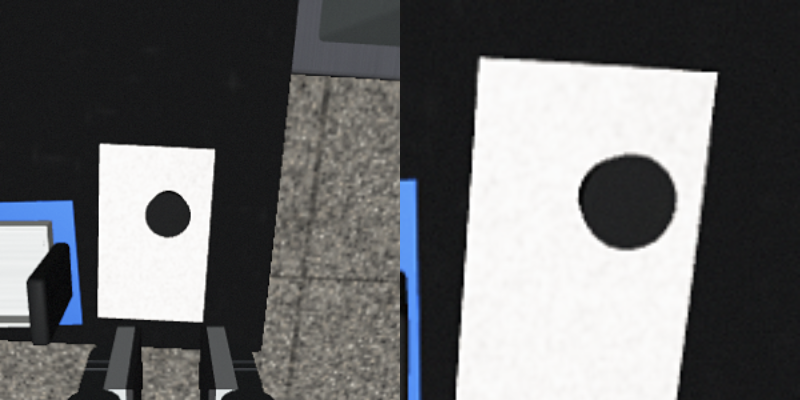

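```bash
python3 - <<'E'
from st import *
c=cal('wrist'); im=cv2.imread('pics/w14.png')[:,:,::-1].copy()
b=blobs(c,im,(278,165,355,280)); print(b)
k=bot.get_calibration('wrist');P=np.eye(4);P[:3,:3]=R.from_euler('xyz',(-179.8,.2,-87.1),degrees=True).as_matrix(); P[:3,3]=(.4508,.3554,.2057)
W=(c[0],c[1],P@np.array(k['T_tool_cam'])); print(tri([ray(W,(414.8,155.1)),ray(c,b[0][0])]))
shift((.378,.3035,.008),(180,0,-87))
E
```

```text
[([325.7, 210.3], [32, 28, 33, 35, 871], [0.3782, 0.3038, 0.028])]
(array([0.37789949, 0.30687654, 0.0159086 ]), np.float64(0.00043966778692514))
shift cm [-0.1  -0.22 19.39]
rot [ 0.002 -0.002 -0.002]
```

```bash
python3 -m pendant '[[[0,0,3.5,0,0,0,100],[0,0,3.5,0,0,0,100],[0,0,3.5,0,0,0,100],[0,-0.1,3,0,0,0,100],[0,-0.1,2,0,0,0,100]]]'; python3 -m pendant '[[[0,0,0,0,0,0,100],[0,0,1,0,0,0,100],[0,0,0.3,0,0,0,100]]]'; python3 - <<'E'
from h import *
shift((.378,.305,.002),(180,0,-87))
E
```

```text
time: 31.1
ee_pos: [0.3781, 0.3027, 0.0421]
tcp_rot: [-179.9, 0.0, -87.1]
wrist_force: [0.4, 0.6, 0.1]
opening: 0.0764
time: 31.35
ee_pos: [0.3742, 0.2995, 0.0221]
tcp_rot: [179.6, -0.4, -87.1]
wrist_force: [0.4, 0.4, -0.9]
opening: 0.0857
shift cm [-0.54 -0.42  2.  ]
rot [ 0.007 -0.006 -0.002]
```

```bash
python3 -m pendant '[[[-0.5,-0.4,0.8,0.007,-0.006,0,100],[0,0,0.6,0,0,0,100],[0,0,0.3,0,0,0,100],[0,0,0.1,0,0,0,100]]]'; python3 - <<'E'
from h import *
shift((.378,.305,.002),(180,0,-87)); print(bot.get_obs()['wrist_force'])
E
```

```text
time: 31.68
ee_pos: [0.3789, 0.3056, 0.0056]
tcp_rot: [-179.9, 0.1, -87.1]
wrist_force: [-0.6, 0.3, -1.5]
opening: 0.0854
shift cm [0.05 0.09 0.36]
rot [-0.002  0.002 -0.002]
[-0.60575412  0.29482598 -1.46244992]
```

```bash
python3 -m pendant '[[[0,0.1,0.3,0,0,0,50],[0,0,0.1,0,0,0,20],[0,0,0,0,0,0,20],[0,0,0,0,0,0,20],[0,0,0,0,0,0,20]]]' 40; python3 -m pendant '[[[0,0,0,0,0,0,20],[0,0,0,0,0,0,20],[0,0,0,0,0,0,20]]]'
```

```text
time: 32.1
ee_pos: [0.3786, 0.306, 0.0034]
tcp_rot: [-179.8, 0.2, -87.1]
wrist_force: [-0.1, 0.3, -0.2]
opening: 0.0255
time: 32.35
ee_pos: [0.3788, 0.3062, 0.0039]
tcp_rot: [-179.7, 0.2, -87.1]
wrist_force: [-0.9, 0.8, -0.2]
opening: 0.0171
```

```bash
python3 - <<'E'
from st import *
for n in ('wrist','scene','side'):
    c,im=snap(n,n+'15.png')
    print(n,[(np.round(m['uv']).tolist(),round(float(m['confidence']),2),np.round(onz(ray(c,m['uv']),.014),3).tolist()) for m in bot.mark_of(n,'stopper_b1_mid')], 'tcp at',proj(c,[tcp()[:3,3],(.378,.305,.014)]))
    for m in bot.masks_of(n,'stopper_b1_mid')[:4]:print(m['extent'],m['confidence'])
c,im=cal('wrist'),cv2.imread('pics/wrist15.png'); g=cv2.cvtColor(im,cv2.COLOR_BGR2GRAY)
for r in range(100,480,12): print(r,''.join('#' if v<45 else '+' if v<120 else '.' for v in g[r,170:470:4]))
E
```

```text
wrist [] tcp at [[329.09214354 290.73170934]
 [331.02370125 298.10966873]]
scene [([371.0, 389.0], 0.52, [0.368, -0.318, 0.014])] tcp at [[189.19567146 217.72223208]
 [188.46023763 215.02897517]]
[200.7, 161.4, 254.6, 199.0] 0.54
[361.7, 382.0, 379.8, 404.0] 0.52
side [([288.0, 369.0], 0.71, [0.362, -0.326, 0.014])] tcp at [[208.63876591 233.92020395]
 [208.22070076 230.75798962]]
[269.6, 222.9, 278.8, 233.6] 0.74
[279.9, 360.7, 295.6, 377.8] 0.67
100 ###########################################################################
112 ###########################################################################
124 ###########################################################################
136 ###########################################################################
148 ###########################################################################
160 ###########################################################################
172 ###########################################################################
184 ###########################################################################
196 ####
[... 1211 characters left out ...]
#################+#............#+###########################
388 ################################+.............#+###########################
400 #######++++++++################.+..............+################++++++++###
412 #####++++++++++#######+########..................########+#######+++++++++#
424 #####+++++++++#################..................#################++++++++#
436 ######+++++#########################........#########################++++##
448 ####################++####################################++###############
460 ###########################################################################
472 ######++################################################################++#
```

```bash
python3 - <<'E'
from st import *
c=cal('wrist'); im=cv2.imread('pics/wrist15.png'); g=cv2.cvtColor(im,cv2.COLOR_BGR2GRAY)
for uv in ((329,266),(329,307),(329,346),(298,307),(358,307)): print(uv,onz(ray(c,uv),.028),onz(ray(c,uv),.0))
for r in range(262,352,5): print(r,' '.join('%3d'%v for v in g[r,286:374:4]))
print(c[0][0,0],bot.get_obs()['opening'])
E
```

```text
(329, 266) [0.37981839 0.28477217 0.028     ] [0.37932492 0.29539144 0.        ]
(329, 307) [0.37894023 0.30218989 0.028     ] [0.37827638 0.3161886  0.        ]
(329, 346) [0.37804297 0.31997465 0.028     ] [0.37720503 0.337424   0.        ]
(298, 307) [0.39127401 0.30283659 0.028     ] [3.93003190e-01 3.16960769e-01 2.77555756e-17]
(358, 307) [0.36740984 0.30160228 0.028     ] [0.36450883 0.31548698 0.        ]
262 240 240 240 243 243 241 240 239 234 234 236 239 239 239 240 242 238 235 236 239 242 240
267 240 239 241 243 242 242 243 234   0   8   6   7   7   0 233 241 238 236 236 243 241 235
272 246 240 240 235 237 237  32   7  10  14  14  15  15   7  10   0 236 230 238 237 234 239
277 246 241 243 242 241  14  17   9  12  15  11  10  15  13  16   8   2 239 238 236 236 241
282 238 238 238 243 148  13  15   7  18  29  29  25  24  15  17  12  10  93 238 239 238 239
287 242 239 242 244   6  20  30  30  30  29  30  31  33  31  32  28  15   9 245 241 238 237
292 240 241 242  63  31  32  31  34  32  33  30  31  32  30  31  33  33  31   0 238 241 237
297 243  76  77  79  16  28  28  29  30
[... 311 characters left out ...]
0  77  76  78  81
317  77  78  79  31  17  18  32  34  32  32  31  31  33  29  32  32  19  16  64  77  76  76
322  78  78  77  12  12  22  28  31  29  32  34  32  30  31  33  31  12  20   7  78  77  77
327  81  77  79  16  13  24  30  30  31  31  30  32  30  31  27  32  14  14  16  79  79  77
332  78  78  81  15  12  17  31  31  32  31  35  30  30  29  32  33  15  17  17  80  77  79
337  80  76  69  12  14  16  31  30  31  31  32  28  33  31  30  33  15  18  17  80  78  77
342 204 203 120  62  15  13  31  32  31  33  34  31  31  32  31  30  10  18  59 208 199 201
347  18 206 142  65  13 181 236 234  67  21  29  26  21  63 240 238  41  19  63 219 175  19
400.5309604201023 0.017270953214900495
```

```bash
python3 -m pendant '[[[0,0,0,0,0,0,50],[0,0,0,0,0,0,50],[0,0,0,0,0,0,50],[0,0,0,0,0,0,50]]]'; python3 -m pendant '[[[0,0,0.3,0,0,0,50],[0,0,0.2,0,0,0,50],[0,0,0,0,0,0,50]]]'; python3 -m pendant '[[[0,0,0.3,0,0,0,50],[0,0,0.2,0,0,0,50],[0,0,0,0,0,0,50]]]'
```

```text
time: 33.13
ee_pos: [0.3787, 0.3061, 0.0037]
tcp_rot: [-179.7, 0.2, -87.1]
wrist_force: [0.9, 0.1, 0.3]
opening: 0.0426
time: 33.38
ee_pos: [0.3788, 0.3062, -0.0017]
tcp_rot: [-179.7, 0.2, -87.1]
wrist_force: [0.0, 0.5, -0.3]
opening: 0.0428
time: 33.63
ee_pos: [0.3787, 0.3061, -0.0075]
tcp_rot: [-179.8, 0.2, -87.1]
wrist_force: [0.5, -0.7, 0.2]
opening: 0.0431
```

```bash
for i in 1; do python3 -m pendant '[[[0,0,0.2,0,0,0,50],[0,0,0,0,0,0,50]]]'; python3 -m pendant '[[[0,0,0.2,0,0,0,50],[0,0,0,0,0,0,50]]]'; python3 -m pendant '[[[0,0,0.2,0,0,0,50],[0,0,0,0,0,0,50]]]'; python3 -m pendant '[[[0,0,0.2,0,0,0,50],[0,0,0,0,0,0,50]]]'; done | grep -E 'ee_pos|force'
```

```text
ee_pos: [0.3786, 0.306, -0.01]
wrist_force: [0.9, -0.3, 0.5]
ee_pos: [0.3786, 0.306, -0.0121]
wrist_force: [0.1, 0.1, -0.1]
ee_pos: [0.3786, 0.306, -0.0143]
wrist_force: [-0.1, 0.6, -0.7]
ee_pos: [0.3787, 0.306, -0.0165]
wrist_force: [0.7, -1.0, -0.8]
```

```bash
for i in 1; do python3 -m pendant '[[[0,0,0.2,0,0,0,50],[0,0,0,0,0,0,50]]]'; python3 -m pendant '[[[0,0,0.2,0,0,0,50],[0,0,0,0,0,0,50]]]'; python3 -m pendant '[[[0,0,0,0,0,0,30],[0,0,0,0,0,0,20],[0,0,0,0,0,0,20],[0,0,0,0,0,0,20],[0,0,0,0,0,0,20]]]'; done | grep -E 'ee_pos|force|open'
```

```text
ee_pos: [0.3787, 0.3061, -0.0187]
wrist_force: [0.1, -0.4, 0.2]
opening: 0.0427
ee_pos: [0.3787, 0.3061, -0.0209]
wrist_force: [0.2, 1.1, 0.4]
opening: 0.0426
ee_pos: [0.3788, 0.3062, -0.0206]
wrist_force: [0.1, 0.1, -0.4]
opening: 0.0276
```

```bash
python3 -m pendant '[[[0,0,0,0,0,0,20],[0,0,0,0,0,0,20],[0,0,-0.5,0,0,0,20],[0,0,-1,0,0,0,20],[0,0,-2,0,0,0,20]]]';  python3 -m pendant '[[[0,0,-3,0,0,0,20],[0,0,-3.5,0,0,0,20],[0,0,-3.5,0,0,0,20],[0,0,-3.5,0,0,0,20],[0,0,-3.5,0,0,0,20]]]'; python3 - <<'E'
from h import *
print(bot.get_obs()['q'],bot.get_obs()['wrist_force'],bot.get_obs()['opening']); shift((.53,.20,.17),(180,0,184.4))
E
```

```text
time: 35.47
ee_pos: [0.3766, 0.3043, 0.0124]
tcp_rot: [179.9, -0.0, -87.1]
wrist_force: [0.0, -0.1, -0.6]
opening: 0.0275
time: 35.88
ee_pos: [0.3739, 0.3021, 0.1895]
tcp_rot: [179.7, -0.2, -87.1]
wrist_force: [0.7, 0.5, -0.8]
opening: 0.0278
[ 3.89397784e+01 -4.34748344e+00 -1.05264657e+00  9.37140153e+01
  2.57082546e-03 -5.39226633e+01] [ 0.6740292   0.47050629 -0.7823708 ] 0.027801349128444054
shift cm [ 10.97 -15.09   1.9 ]
rot [ 1.000e-03 -8.000e-03  1.544e+00]
```

```bash
python3 -m pendant '[[[1,-1.6,-0.5,0,0,0,20],[1.8,-2.6,-0.5,0,0,0,20],[1.8,-2.6,-0.5,0,0,0,20],[1.8,-2.6,-0.5,0,0,0,20],[1.8,-2.6,-0.5,0,0,0,20]]]';  python3 -m pendant '[[[1.8,-2.6,-0.3,0,0,0,20],[1.8,-2.6,0,0,0,0,20],[1.8,-2.6,0,0,0,0,20],[1,-1.6,0,0,0,0,20],[0,0,0,0,0,0,20]]]'; python3 -m pendant '[[[0,0,0,0,0,0,20]]]'; cat > pan.py <<'E'
from st import *
import sys
c,im=snap('wrist',sys.argv[1]); print(tcp()[:3,3],bot.get_obs()['tcp_rot'],bot.get_obs()['opening'])
g=cv2.cvtColor(im,cv2.COLOR_RGB2GRAY)
p=np.array([.648,.170,.0]);u=np.array([.997,.077,0]);v=np.array([-.077,.997,0])
# rectified top view of the pan at stopper-top height, 1 mm/px; up = +u (back), left = +v
N=130; z=float(sys.argv[2]) if len(sys.argv)>2 else .066
gr=[p+u*(65-i)*1e-3+v*(65-j)*1e-3+np.array([0,0,z]) for i in range(N) for j in range(N)]
uv=proj(c,gr).astype(np.float32).reshape(N,N,2)
r=cv2.remap(im,uv[...,0],uv[...,1],cv2.INTER_LINEAR); cv2.imwrite('pics/pan_'+sys.argv[1],cv2.resize(r,(520,520))[:,:,::-1])
gg=cv2.cvtColor(r,cv2.COLOR_RGB2GRAY)
for i in range(2,N,5): print('%4d'%(65-i),''.join('#' if x<45 else '+' if x<90 else '.' for x in gg[i,::2]))
for m in bot.mark_of('wrist','stopper_t1_mid'): 
    w=onz(ray(c,m['uv']),.052)-p; print(np.round(m['uv']),round(float(m['confidence']),2),'u %.3f v %.3f'%(w@u,w@v))
E
python3 pan.py w16.png
```

```text
time: 36.3
ee_pos: [0.5002, 0.228, 0.2323]
tcp_rot: [-179.4, 0.4, -86.6]
wrist_force: [0.5, 1.1, -0.1]
opening: 0.0279
time: 36.72
ee_pos: [0.6056, 0.1622, 0.2417]
tcp_rot: [-179.1, 0.4, -86.9]
wrist_force: [-0.1, -0.0, -0.5]
opening: 0.0278
time: 36.8
ee_pos: [0.606, 0.1614, 0.242]
tcp_rot: [-179.1, 0.4, -86.9]
wrist_force: [-1.1, 0.5, 0.4]
opening: 0.0277
[0.60576759 0.16161464 0.24194938] [-179.08614712    0.41417397  -86.92113724] 0.027918890474137613
  63 .....+...........................................................
  58 .....++++........................................................
  53 .................................................................
  48 .......+++++++++++++++++++++++++++++++++++++++++++++++++++++++...
  43 ###.......+......................................................
  38 ###..............................................................
  33 ###..............................................................
  28 ###..............................................................
  23 ###..............................................................
 
[... 539 characters left out ...]
######...+#########........
 -22 ###.........................################.+#############.....+
 -27 ###.........................###############################+....+
 -32 ###+......+.................################..#############......
 -37 ###+.........................###############...+##########.......
 -42 ###+......+..........................+#####......................
 -47 ###+............................................................+
 -52 ###+............................................................+
 -57 ########+........................................................
 -62 ########.........................................................
[280. 161.] 0.74 u 0.003 v -0.045
```

```bash
python3 -m pendant '[[[-1,-1.4,2,0,0,0,20],[-1,-1.5,2.5,-0.01,0,0,20],[-1,-1.4,3,0,0,0,20],[-0.9,-1.3,3,0,0,0,20],[0,0,2,0,0,0,20]]]';  python3 -m pendant '[[[0,0,0,0,0,0,20]]]'; python3 - <<'E'
from h import *
shift((.6604,.2040,.027),(180,0,-85.6))
E
```

```text
time: 37.32
ee_pos: [0.6607, 0.2115, 0.1261]
tcp_rot: [-178.8, 0.7, -86.6]
wrist_force: [0.1, 0.6, -1.1]
opening: 0.0277
time: 37.4
ee_pos: [0.6583, 0.2125, 0.1216]
tcp_rot: [-179.2, 0.6, -86.5]
wrist_force: [-1.1, -0.6, -1.3]
opening: 0.0279
shift cm [ 0.96 -0.01  9.45]
rot [-0.015  0.01  -0.016]
```

```bash
python3 -m pendant '[[[0.5,0,1.5,-0.015,0.01,-0.016,20],[0.4,0,2,0,0,0,20],[0,0,2,0,0,0,20],[0,0,1,0,0,0,20],[0,0,0,0,0,0,20]]]'; python3 - <<'E'
from h import *
shift((.6604,.2040,.027),(180,0,-85.6))
E
```

```text
time: 37.82
ee_pos: [0.6573, 0.2052, 0.0597]
tcp_rot: [-179.9, -0.1, -85.1]
wrist_force: [-0.6, 0.4, -0.8]
opening: 0.0278
shift cm [ 0.15 -0.29  3.27]
rot [-0.002 -0.001  0.009]
```

```bash
python3 -m pendant '[[[0.1,-0.3,1,0,0,0,20],[0,0,1,0,0,0,20],[0,0,0.8,0,0,0,20],[0,0,0.2,0,0,0,20]]]'; python3 - <<'E'
from h import *
shift((.6604,.2040,.027),(180,0,-85.6))
E
python3 -m pendant '[[[0,0,0,0,0,0,41],[0,0,0,0,0,0,41],[0,0,0,0,0,0,41]]]'; python3 -m pendant '[[[0,0,-1,0,0,0,41],[0,0,-3,0,0,0,41],[0,0,-4,0,0,0,41],[0,0,-4,0,0,0,100],[0,0,-4,0,0,0,100]]]'; python3 pan.py w17.png | tail -32
```

```text
time: 38.15
ee_pos: [0.6622, 0.2048, 0.0322]
tcp_rot: [-179.6, -0.0, -85.1]
wrist_force: [-0.4, 0.4, -0.4]
opening: 0.0279
shift cm [0.06 0.19 0.52]
rot [-0.007 -0.     0.01 ]
time: 38.4
ee_pos: [0.6623, 0.2048, 0.0323]
tcp_rot: [-179.6, -0.0, -85.1]
wrist_force: [0.5, 0.1, 0.2]
opening: 0.0351
time: 38.82
ee_pos: [0.6569, 0.2034, 0.191]
tcp_rot: [179.6, -0.2, -85.1]
wrist_force: [0.5, 0.1, 0.1]
opening: 0.0583
[0.65878292 0.20402505 0.20159335] [-1.79711087e+02 -3.59775373e-02 -8.50511893e+01] 0.06524220917461344
  63 ....++++.........................................................
  58 ....+............................................................
  53 .................................................................
  48 ###+...+++++++++++++++++++++++++++++++++++++++++++++++++++++++...
  43 ####.............................................................
  38 ####.............................................................
  33 ####...........+++...............................................
  28 ####......+###########...........................................
  23 ####...
[... 634 characters left out ...]
##.....+..................###############.##############.......
 -27 ####.....+..................###############..#############.......
 -32 ####....++..................###############...##########+........
 -37 ####.....+...................+############......#####+...........
 -42 ####....++.......................................................
 -47 ####.....+++++++++++++++++++++++++++++++++++++++++++++++++++++...
 -52 ####..+..+++...+++....+..........................................
 -57 ########.........................................................
 -62 ########.....+####...............................................
[341. 119.] 0.75 u 0.002 v -0.043
[381. 128.] 0.58 u -0.028 v -0.037
```

```bash
python3 -m pendant '[[[0.5,1.6,-0.7,0,0,0,100],[1,3.3,-0.7,0,0,0,100],[1,3.3,-0.7,0,0,0,100],[1,3.3,-0.7,0,0,0,100],[1,3.3,-0.7,0,0,0,100]]]';python3 -m pendant '[[[1,3.3,-0.7,0,0,0,100],[1,3.3,-0.7,0,0,0,100],[2,3.3,-0.7,0,0,0,100],[3.5,1,0,0,0,0,100],[3.6,0.5,0,0,0,0,100]]]';python3 -m pendant '[[[3.6,0.5,0,0,0,0,100],[3.6,0.5,0,0,0,0,100],[3.6,0.5,0,0,0,0,100],[3.6,0.5,0,0,0,0,100],[3.6,0.5,0,0,0,0,100]]]'; python3 - <<'E'
from h import *
shift((.37,-.35,.25),(180,0,-90)); print(bot.get_obs()['q'])
E
```

```text
time: 39.33
ee_pos: [0.5159, 0.1469, 0.2364]
tcp_rot: [-179.3, 0.1, -85.0]
wrist_force: [-0.3, -0.7, 0.6]
opening: 0.0857
time: 39.75
ee_pos: [0.4016, 0.0255, 0.2652]
tcp_rot: [-178.5, 0.2, -84.6]
wrist_force: [1.0, -0.8, 0.6]
opening: 0.0854
time: 40.17
ee_pos: [0.39, -0.163, 0.2735]
tcp_rot: [-177.6, -0.1, -84.3]
wrist_force: [2.1, 1.0, 0.3]
opening: 0.0858
shift cm [18.4   3.94  2.23]
rot [-0.042  0.     0.099]
[ -23.46428944  -12.34219415    1.37013451  101.57011042    1.06229463
 -119.12438142]
```

```bash
python3 -m pendant '[[[3.6,0.7,0.2,-0.02,0,0.04,100],[3.6,0.7,0.2,-0.02,0,0.03,100],[3.6,0.5,0.2,0,0,0.03,100],[3.6,0.5,0.2,0,0,0,100],[2,0.5,0.2,0,0,0,100]]]';python3 -m pendant '[[[0,0,0,0,0,0,100],[0,0,0,0,0,0,100]]]'; python3 - <<'E'
from st import *
c,im=snap('wrist','w18.png'); print(tcp()[:3,3],bot.get_obs()['tcp_rot'])
for t,z in [('stopper_b1_mid',.014),('cassette_mid',.003),('cup_mid',.018)]:
    print(t,[(np.round(m['uv']).tolist(),round(float(m['confidence']),2),np.round(onz(ray(c,m['uv']),z),3).tolist()) for m in bot.mark_of('wrist',t)])
for m in bot.masks_of('wrist','stopper_b1_mid'): print(m['extent'],m['confidence'])
hi=(cv2.cvtColor(im,cv2.COLOR_RGB2GRAY)>190).astype(np.uint8); n,l,s,ce=cv2.connectedComponentsWithStats(hi)
for k in range(1,n):
    if s[k,4]>800: print('white',s[k])
E
```

```text
time: 40.58
ee_pos: [0.364, -0.3387, 0.2705]
tcp_rot: [-179.4, -0.4, -90.5]
wrist_force: [0.3, -0.2, -0.1]
opening: 0.0856
time: 40.75
ee_pos: [0.3623, -0.3428, 0.2714]
tcp_rot: [-179.4, -0.4, -90.8]
wrist_force: [0.1, -0.2, 0.4]
opening: 0.0853
[ 0.36247868 -0.34241167  0.27150121] [-179.4154698    -0.46864951  -90.7661765 ]
stopper_b1_mid [([330.0, 214.0], 0.97, [0.363, -0.32, 0.014])]
cassette_mid [([334.0, 309.0], 0.68, [0.36, -0.202, 0.003])]
cup_mid [([335.0, 386.0], 0.84, [0.36, -0.104, 0.018])]
[315.6, 200.9, 341.5, 232.9] 0.87
white [  211    99   143   140 17347]
white [323 280  22  53 846]
white [   31   298   227   156 15461]
white [ 502  333  138   44 3664]
white [ 554  365   86   33 1442]
```

```bash
python3 - <<'E'
from st import *
c=cal('wrist'); im=cv2.imread('pics/w18.png')[:,:,::-1].copy()
for b in blobs(c,im,(200,90,365,250),.028,70,150): print(b)
g=cv2.cvtColor(im,cv2.COLOR_RGB2GRAY)
for r in range(92,256,6): print(r,''.join('#' if v<60 else '+' if v<120 else '.' for v in g[r,196:372:3]))
E
```

```text
([274.9, 174.6], [0, 0, 165, 160, 7259], [0.4204, -0.3641, 0.028])
([262.4, 153.4], [48, 49, 30, 30, 678], [0.4321, -0.3856, 0.028])
([328.5, 214.2], [115, 110, 28, 29, 620], [0.3658, -0.3219, 0.028])
92 ###########################################################
98 #################################################++++######
104 #####................................................######
110 #####................................................######
116 ######...............................................######
122 ######...............................................######
128 ######...............................................######
134 ######...............................................######
140 ######..............+###+............................######
146 ######+...........#########..........................######
152 #######...........##########.........................######
158 #######...........#########..........................######
164 #######............#######...........................######
170 #######..............................................######
176 #
[... 190 characters left out ...]
 ########.............................................######
200 ########...................................###.......######
206 ########.................................#######.....######
212 ########................................#########....######
218 ########+...............................#########....######
224 #########................................#######.....######
230 #########............................................######
236 #########............................................######
242 ###########################################################
248 ###########################################################
254 ###########################################################
```

```bash
python3 -m pendant '[[[-0.5,0,2.5,0,0,0,100],[-0.5,0,3.5,0,0,0,100],[-0.5,0,3.5,0,0,0,100],[-0.5,0,3.5,0,0,0,100],[0,0,3.5,0,0,0,100]]]';python3 -m pendant '[[[0,0,3,0,0,0,100],[0,0,0,0,0,0,100],[0,0,0,0,0,0,100]]]'; python3 - <<'E'
from h import *
shift((.365,-.321,-.019),(180,0,-90))
E
```

```text
time: 41.42
ee_pos: [0.3709, -0.3205, 0.1104]
tcp_rot: [-178.6, -1.1, -90.2]
wrist_force: [-0.3, -0.7, 0.0]
opening: 0.0856
time: 41.67
ee_pos: [0.3698, -0.3156, 0.0735]
tcp_rot: [-178.9, -0.8, -89.9]
wrist_force: [-0.3, 0.0, 1.6]
opening: 0.0853
shift cm [0.41 0.65 9.24]
rot [-0.018 -0.014  0.002]
```

```bash
python3 -m pendant '[[[0.3,0.4,2,-0.018,-0.014,0,100],[0.1,0.2,2,0,0,0,100],[0,0,2,0,0,0,80],[0,0,1,0,0,0,60],[0,0,0.5,0,0,0,60]]]';python3 -m pendant '[[[0,0,0,0,0,0,60]]]'; python3 - <<'E'
from h import *
shift((.365,-.321,-.019),(180,0,-90))
E
```

```text
time: 42.08
ee_pos: [0.3703, -0.3226, 0.0089]
tcp_rot: [-179.4, -0.6, -89.7]
wrist_force: [0.7, 0.4, 0.8]
opening: 0.0522
time: 42.17
ee_pos: [0.3707, -0.3226, 0.0096]
tcp_rot: [-179.3, -0.6, -89.6]
wrist_force: [-0.1, -0.6, 0.7]
opening: 0.0512
shift cm [-0.2   0.6   2.85]
rot [-0.012 -0.01   0.006]
```

```bash
python3 -m pendant '[[[-0.1,0.6,0.3,-0.012,-0.01,0,60],[0,0,1,0,0,0,60],[0,0,1,0,0,0,60],[0,0,0.4,0,0,0,60]]]';python3 -m pendant '[[[0,0,0,0,0,0,60]]]'; python3 - <<'E'
from h import *
shift((.365,-.321,-.019),(180,0,-90))
E
```

```text
time: 42.5
ee_pos: [0.3669, -0.3238, -0.0138]
tcp_rot: [-179.8, -0.2, -89.6]
wrist_force: [-0.2, -0.3, 0.4]
opening: 0.0512
time: 42.58
ee_pos: [0.3665, -0.3235, -0.0149]
tcp_rot: [-179.8, -0.2, -89.6]
wrist_force: [0.4, -0.1, -0.1]
opening: 0.0509
shift cm [-0.25  0.15  0.41]
rot [-0.003 -0.003  0.007]
```

```bash
python3 -m pendant '[[[-0.3,0.15,0.4,0,0,0,60],[0,0,0.15,0,0,0,40],[0,0,0,0,0,0,20],[0,0,0,0,0,0,20],[0,0,0,0,0,0,20]]]' 40;python3 -m pendant '[[[0,0,0,0,0,0,20],[0,0,0,0,0,0,20],[0,0,0,0,0,0,20]]]'
```

```text
time: 43.0
ee_pos: [0.3649, -0.3201, -0.0208]
tcp_rot: [-179.8, -0.2, -89.6]
wrist_force: [0.4, 1.3, 0.1]
opening: 0.028
time: 43.25
ee_pos: [0.365, -0.3202, -0.0205]
tcp_rot: [-179.8, -0.2, -89.6]
wrist_force: [-0.0, 0.0, -0.3]
opening: 0.0279
```

```bash
python3 -m pendant '[[[0,0,-1,0,0,0,20],[0,0,-2.5,0,0,0,20],[0,0,-3.5,0,0,0,20],[0,0,-4,0,0,0,20],[0,0,-4,0,0,0,20]]]';python3 -m pendant '[[[0,0,-4,0,0,0,20],[0,0,-4,0,0,0,20],[-2,0,-3,0,0,0,20],[-3.6,0,-1,0,0,0,20],[-3.6,0,0,0,0,0,20]]]'; python3 -m pendant '[[[-3.6,0,0,0,0,0,20],[-3.6,0,0,0,0,0,20],[-3.6,0,0,0,0,0,20],[-3.6,0,0,0,0,0,20],[-3.6,0,0,0,0,0,20]]]'; python3 -m pendant '[[[-3.6,0,0,0,0,0,20],[-3.6,0,0,0,0,0,20],[-3.6,0,0,0,0,0,20],[-3.6,-0.5,0,0,0,0,20],[-2,-2,0,0,0,0,20]]]'; python3 - <<'E'
from h import *
shift((.626,.2014,.18),(180,0,-85.6)); print(bot.get_obs()['q'])
E
```

```text
time: 43.67
ee_pos: [0.36, -0.3158, 0.1279]
tcp_rot: [179.5, 0.4, -89.6]
wrist_force: [1.0, -0.7, -0.0]
opening: 0.0279
time: 44.08
ee_pos: [0.3602, -0.2264, 0.2646]
tcp_rot: [-179.9, -0.1, -90.0]
wrist_force: [1.5, 0.8, -0.4]
opening: 0.028
time: 44.5
ee_pos: [0.358, -0.0399, 0.2709]
tcp_rot: [-179.4, -0.2, -90.3]
wrist_force: [0.6, 0.3, 0.5]
opening: 0.0278
time: 44.92
ee_pos: [0.3785, 0.1336, 0.277]
tcp_rot: [-178.9, -0.1, -90.2]
wrist_force: [-0.7, -1.1, 0.0]
opening: 0.028
shift cm [ -6.89 -24.54  10.17]
rot [-0.019 -0.002 -0.081]
[ 19.80210468 -13.77813446   0.65218743 103.4263663   -0.46080341
 -69.98206504]
```

```bash
python3 -m pendant '[[[-0.8,-3,1,-0.02,0,-0.04,20],[-0.8,-3.2,1,0,0,-0.04,20],[-0.8,-3.2,1,0,0,0,20],[-0.8,-3.2,1,0,0,0,20],[-0.8,-3.2,1,0,0,0,20]]]';python3 -m pendant '[[[-0.8,-3.2,1,0,0,0,20],[-0.8,-3.2,1,0,0,0,20],[-0.4,-1.8,1,0,0,0,20],[0,0,0,0,0,0,20],[0,0,0,0,0,0,20]]]'; python3 pan.py w19.png; python3 - <<'E'
from h import *
shift((.6236,.2012,.05),(180,0,-85.6))
E
```

```text
time: 45.33
ee_pos: [0.5373, 0.1907, 0.235]
tcp_rot: [-179.4, 0.1, -84.8]
wrist_force: [-0.0, 0.5, 0.1]
opening: 0.0279
time: 45.75
ee_pos: [0.6245, 0.2209, 0.2011]
tcp_rot: [-179.7, 0.0, -84.8]
wrist_force: [-0.1, -0.0, 0.0]
opening: 0.0283
[0.62418781 0.2208098  0.20086725] [-1.79687578e+02  3.87321958e-02 -8.47906610e+01] 0.027865413994401903
  63 ...++............................................................
  58 ...+++...........................................................
  53 ...+.............................................................
  48 ++++..++++++++++++++++++++####++++++++++++++++++++++++++++++++...
  43 ####..+................###########...........................+..+
  38 ####..+.+............##############..........................+..+
  33 ####....+............###############.........................+..+
  28 ####.................+#############..........................+..+
  23 ####....+..............############..........................+..+
  18 ####....+....................+...############++..............+..+
  13 ####....++......................#####
[... 483 characters left out ...]
.....###############.#############....+...
 -27 ####...+++.................+##############+.#############....+...
 -32 ####...++..................+##############..#############....+...
 -37 ####...++...................##############....+#######+......+...
 -42 ####...+++.............................+#....................+...
 -47 ####...+++...................................................++..
 -52 ####.............................................................
 -57 #######.........................................................#
 -62 #######.........................................................#
[300.  89.] 0.57 u 0.004 v -0.045
shift cm [ 1.95  0.29 15.16]
rot [-0.006  0.001  0.014]
```

```bash
python3 -m pendant '[[[0.7,0.1,2,0,0,0,20],[0.7,0.1,3,0,0,0,20],[0.5,0,3,0,0,0,20],[0,0,3,0,0,0,20],[0,0,0,0,0,0,20]]]'; python3 - <<'E'
from h import *
shift((.6246,.2012,.030),(180,0,-85.6))
E
```

```text
time: 46.27
ee_pos: [0.6228, 0.2009, 0.0984]
tcp_rot: [-178.9, 0.2, -84.8]
wrist_force: [-1.8, -0.1, -1.7]
opening: 0.028
shift cm [ 0.01 -0.05  6.85]
rot [-0.019  0.004  0.015]
```

```bash
python3 -m pendant '[[[0,0,2,-0.019,0,0.015,20],[0,0,2,0,0,0,20],[0,0,1.5,0,0,0,20],[0,0,0.8,0,0,0,20],[0,0,0,0,0,0,20]]]'; python3 - <<'E'
from h import *
shift((.6246,.2012,.028),(180,0,-85.6))
E
```

```text
time: 46.68
ee_pos: [0.6241, 0.2017, 0.046]
tcp_rot: [-179.4, 0.4, -85.7]
wrist_force: [0.3, 0.3, -0.4]
opening: 0.0278
shift cm [ 0.07 -0.02  1.8 ]
rot [-0.01   0.007 -0.002]
```

```bash
python3 -m pendant '[[[0,0,0.8,-0.01,0.005,0,20],[0,0,0.6,0,0,0,20],[0,0,0.4,0,0,0,20],[0,0,0.2,0,0,0,20]]]'; python3 -m pendant '[[[0,0,0,0,0,0,42],[0,0,0,0,0,0,42],[0,0,0,0,0,0,42],[0,0,0,0,0,0,42]]]'; python3 -m pendant '[[[0,0,-0.5,0,0,0,42],[0,0,-1.5,0,0,0,42],[0,0,-3,0,0,0,42],[0,0,-4,0,0,0,42],[0,0,-4,0,0,0,100]]]';python3 -m pendant '[[[0,0,-3,0,0,0,100],[0,0,0,0,0,0,100]]]'; python3 pan.py w20.png
```

```text
time: 47.02
ee_pos: [0.6266, 0.2029, 0.0312]
tcp_rot: [-179.6, 0.2, -85.7]
wrist_force: [-0.1, 0.1, -0.9]
opening: 0.0276
time: 47.35
ee_pos: [0.6269, 0.2031, 0.0319]
tcp_rot: [-179.6, 0.2, -85.7]
wrist_force: [-0.2, 0.2, -1.0]
opening: 0.0361
time: 47.77
ee_pos: [0.6215, 0.201, 0.1571]
tcp_rot: [179.5, 0.0, -85.7]
wrist_force: [0.1, 0.2, 0.7]
opening: 0.0468
time: 47.93
ee_pos: [0.6231, 0.2014, 0.1985]
tcp_rot: [-179.8, 0.1, -85.7]
wrist_force: [0.9, 0.3, 0.2]
opening: 0.071
[0.62300258 0.20138086 0.19634164] [-1.79921552e+02  1.29998606e-01 -8.57184725e+01] 0.0774429275708588
  63 ....++...........................................................
  58 ....+++..........................................................
  53 .................................................................
  48 ++++...+++++++++++++++++++####++++++++++++++++++++++++++++++++...
  43 ###+...................###########...............................
  38 ###+.................+#############..............................
  33 ###+.....+...........###############.............................
  28 ###+..+.++...
[... 663 characters left out ...]
######...##########+........
 -22 ####....++###############+..###############..#############.......
 -27 ####....+++#############....###############.+#############.......
 -32 ####....++....+#####........###############..############........
 -37 ####....++..................+##############....########+.........
 -42 ####....++.............................###.......................
 -47 ####....+........................................................
 -52 ####.............................................................
 -57 ########.........................................................
 -62 #######+.........................................................
[292. 115.] 0.9 u 0.005 v -0.045
```

```bash
python3 -m pendant '[[[0.5,1.6,-1,0,0,0,100],[1,3.3,-1,0,0,0,100],[1,3.3,-1,0,0,0,100],[1,3.3,-1,0,0,0,100],[1,3.3,-1,0,0,0,100]]]';python3 -m pendant '[[[1,3.3,-1,0,0,0,100],[2,3,-0.7,0,0,0.02,100],[3,2,0,0,0,0.03,100],[3.6,0,0,0,0,0.03,100],[3.6,0,0,0,0,0,100]]]';python3 -m pendant '[[[3.6,0,0,0,0,0,100],[3.6,0,0,0,0,0,100],[3.6,0,0,0,0,0,100],[3.6,0,0,0,0,0,100],[3.6,0,0,0,0,0,100]]]'; python3 -m pendant '[[[3.6,0,0,0,0,0,100],[3.6,0,0,0,0,0,100],[3.6,0,0,0,0,0,100],[3.6,0,0,0,0,0,100],[3.6,0,0,0,0,0,100]]]'; python3 - <<'E'
from h import *
shift((.43,-.38,.2),(180,0,-90)); print(bot.get_obs()['q'])
E
```

```text
time: 48.45
ee_pos: [0.4749, 0.1442, 0.2325]
tcp_rot: [178.9, -0.1, -85.7]
wrist_force: [-0.4, -0.6, 0.5]
opening: 0.0854
time: 48.87
ee_pos: [0.3859, 0.0051, 0.2486]
tcp_rot: [178.7, -0.2, -90.0]
wrist_force: [1.7, 0.7, -0.5]
opening: 0.0852
time: 49.28
ee_pos: [0.381, -0.1823, 0.2441]
tcp_rot: [178.4, -0.1, -89.9]
wrist_force: [1.3, 0.6, 0.2]
opening: 0.0853
time: 49.7
ee_pos: [0.3767, -0.3708, 0.2373]
tcp_rot: [178.0, 0.2, -90.0]
wrist_force: [1.3, -0.1, -0.9]
opening: 0.0853
shift cm [ 0.94 -5.46  3.54]
rot [0.035 0.003 0.001]
[ -43.82427358    4.56284509   13.19709856  100.19671497   -1.23461173
 -133.85590362]
```

```bash
python3 -m pendant '[[[0,-1.8,1,0.02,0,0,100],[0,-1.8,1,0.015,0,0,100],[0,-1.8,1,0,0,0,100],[0,0,0,0,0,0,100],[0,0,0,0,0,0,100]]]'; python3 - <<'E'
from st import *
c,im=snap('wrist','w21.png'); print(tcp()[:3,3],bot.get_obs()['tcp_rot'])
uv=proj(c,[(.431,-.385,.028)])[0]; print(uv); x,y=uv.astype(int)
print(bot.mark_of('wrist','stopper_b1_mid')[:2])
for b in blobs(c,im,(x-60,y-45,x+60,y+45),.025,70,150): print(b)
shift((.431,-.385,-.019),(180,0,-90))
E
```

```text
time: 50.12
ee_pos: [0.4276, -0.3781, 0.1946]
tcp_rot: [179.5, 0.6, -90.6]
wrist_force: [-0.9, 1.3, -0.3]
opening: 0.0853
[ 0.42742747 -0.377935    0.19426379] [179.45828035   0.67493363 -90.56270958]
[322.60491826 200.6189627 ]
[]
([322.0, 197.1], [43, 24, 35, 36, 950], [0.4315, -0.3874, 0.025])
shift cm [ 0.93 -0.55 21.41]
rot [ 0.008  0.011 -0.01 ]
```

```bash
python3 -m pendant '[[[0.4,-0.2,2.5,0,0,0,100],[0.2,-0.1,3.5,0.008,0.01,0,100],[0.2,-0.1,3.5,0,0,0,100],[0,0,3.5,0,0,0,100],[0,0,2,0,0,0,80]]]';python3 -m pendant '[[[0,0,0,0,0,0,60],[0,0,0,0,0,0,60]]]'; python3 - <<'E'
from h import *
shift((.4318,-.386,-.019),(180,0,-90))
E
```

```text
time: 50.63
ee_pos: [0.4322, -0.388, 0.0494]
tcp_rot: [-179.4, -0.6, -90.5]
wrist_force: [0.1, 0.2, -0.1]
opening: 0.0755
time: 50.8
ee_pos: [0.4294, -0.386, 0.0459]
tcp_rot: [-179.6, -0.4, -90.5]
wrist_force: [-0.4, -0.1, 0.0]
opening: 0.0524
shift cm [-0.04 -0.2   6.49]
rot [-0.006 -0.006 -0.009]
```

```bash
python3 -m pendant '[[[0,-0.2,1.5,0,0,0,60],[0,0,1.5,0,0,0,60],[0,0,1.5,0,0,0,60],[0,0,1,0,0,0,60],[0,0,0.5,0,0,0,60]]]';python3 -m pendant '[[[0,0,0,0,0,0,60]]]'; python3 - <<'E'
from h import *
shift((.4318,-.386,-.019),(180,0,-90))
E
```

```text
time: 51.22
ee_pos: [0.4356, -0.3904, -0.0035]
tcp_rot: [-179.0, -0.9, -90.5]
wrist_force: [-0.4, -0.0, 0.1]
opening: 0.0512
time: 51.3
ee_pos: [0.4356, -0.3905, -0.0031]
tcp_rot: [-179.0, -0.9, -90.5]
wrist_force: [-0.4, -0.6, 0.6]
opening: 0.0512
shift cm [-0.47  0.42  1.58]
rot [-0.017 -0.016 -0.009]
```

```bash
python3 -m pendant '[[[-0.4,0.4,0.5,-0.017,-0.015,0,60],[0,0,0.6,0,0,0,60],[0,0,0.4,0,0,0,60],[0,0,0.1,0,0,0,50]]]';python3 -m pendant '[[[0,0,0,0,0,0,40],[0,0,0,0,0,0,20],[0,0,0,0,0,0,20],[0,0,0,0,0,0,20],[0,0,0,0,0,0,20]]]';python3 -m pendant '[[[0,0,0,0,0,0,20],[0,0,0,0,0,0,20]]]'
```

```text
time: 51.63
ee_pos: [0.433, -0.3876, -0.0164]
tcp_rot: [-179.9, -0.2, -90.5]
wrist_force: [-0.0, -0.1, 0.1]
opening: 0.0427
time: 52.05
ee_pos: [0.4332, -0.3878, -0.0161]
tcp_rot: [-179.9, -0.2, -90.5]
wrist_force: [-0.3, 0.1, 0.3]
opening: 0.0276
time: 52.22
ee_pos: [0.4331, -0.3878, -0.016]
tcp_rot: [-179.8, -0.2, -90.5]
wrist_force: [-0.2, 0.2, -0.7]
opening: 0.0277
```

```bash
python3 -m pendant '[[[0,0,-1,0,0,0,20],[0,0,-2.5,0,0,0,20],[0,0,-3.5,0,0,0,20],[0,0,-4,0,0,0,20],[0,0,-4,0,0,0,20]]]';python3 -m pendant '[[[0,1,-4,0,0,0,20],[-1,1.5,-3.5,0,0,0,20],[-2,1.5,-3,0,0,0,20],[-3.6,1,-1,0,0,0,20],[-3.6,0.5,0,0,0,0,20]]]'; python3 -m pendant '[[[-3.6,0,0,0,0,0,20],[-3.6,0,0,0,0,0,20],[-3.6,0,0,0,0,0,20],[-3.6,0,0,0,0,0,20],[-3.6,0,0,0,0,0,20]]]'; python3 -m pendant '[[[-3.6,0,0,0,0,0,20],[-3.6,0,0,0,0,0,20],[-3.6,0,0,0,0,0,20],[-3.6,0,0,0,0,0,20],[-3.6,0,0,0,0,0,20]]]'; python3 -m pendant '[[[-3.6,-1,0,0,0,0,20],[-1,-2,0,0,0,0,20]]]'; python3 - <<'E'
from h import *
shift((.665,.209,.18),(180,0,-85.6)); print(bot.get_obs()['q'])
E
```

```text
time: 52.63
ee_pos: [0.4284, -0.3834, 0.1313]
tcp_rot: [179.4, 0.5, -90.5]
wrist_force: [0.5, -0.9, -0.3]
opening: 0.0274
time: 53.05
ee_pos: [0.3746, -0.2834, 0.2625]
tcp_rot: [180.0, -0.1, -90.8]
wrist_force: [1.5, 1.2, -0.9]
opening: 0.028
time: 53.47
ee_pos: [0.3737, -0.0969, 0.2694]
tcp_rot: [-179.4, -0.3, -91.1]
wrist_force: [1.0, 0.4, 0.4]
opening: 0.0276
time: 53.88
ee_pos: [0.3736, 0.0914, 0.2738]
tcp_rot: [-178.9, -0.3, -91.3]
wrist_force: [0.5, -0.2, -0.4]
opening: 0.0278
time: 54.05
ee_pos: [0.4018, 0.1426, 0.2772]
tcp_rot: [-178.7, -0.1, -91.0]
wrist_force: [0.4, -1.1, 0.0]
opening: 0.0275
shift cm [ -7.12 -25.98  10.3 ]
rot [-0.023 -0.004 -0.094]
[ 19.98591934 -10.69047811   3.20302018 102.72467254  -0.60772296
 -69.02323532]
```

```bash
python3 -m pendant '[[[-0.7,-3,1,-0.02,0,-0.05,20],[-0.7,-3.2,1,0,0,-0.045,20],[-0.7,-3.2,1,0,0,0,20],[-0.7,-3.2,1,0,0,0,20],[-0.7,-3.2,1,0,0,0,20]]]';python3 -m pendant '[[[-0.7,-3.2,1,0,0,0,20],[-0.7,-3.2,1,0,0,0,20],[-0.4,-2.5,1,0,0,0,20],[0,0,0,0,0,0,20],[0,0,0,0,0,0,20]]]'; python3 pan.py w22.png | sed -n 5,24p; python3 - <<'E'
from h import *
shift((.665,.2094,.035),(180,0,-85.6))
E
```

```text
time: 54.47
ee_pos: [0.5614, 0.1931, 0.2361]
tcp_rot: [-179.2, 0.0, -84.7]
wrist_force: [-0.2, 0.3, -0.4]
opening: 0.0278
time: 54.88
ee_pos: [0.6561, 0.2217, 0.2017]
tcp_rot: [-179.5, -0.1, -84.7]
wrist_force: [-0.8, 0.3, 0.4]
opening: 0.0277
  48 ##++...+++++++++++++++++++####++++++++++++++++++++++++++++++++..+
  43 ####..+..+.............###########...........................+..+
  38 ####..+..............##############..........................+...
  33 ####..+..............###############.........................+...
  28 ####..+..............+#############..........................+...
  23 ####..+.+..............##########+###+.......................+...
  18 ####..+.+........................##############.....+++......+...
  13 ####....+.......................###############.###########..+...
   8 ####...++......................###############.#############.+...
   3 ####....+......................##############..#############.+...
  -2 ####....++.........................+########...############+.+..+
  -7 ####....++..+#########+..................##......+#######....+...
 -12 ####....+++#############+......................#######.......+...
 -17 ####..+.++###############...###############.+############....+...
 -22 ####..++++##############+...###############.#############....+...
 -27 ####..+.++.############....+##############+.#############....+...
 -32 ####..+.+.....######.......+##############...+##########+....+...
 -37 ####....++...................+############......+#####.......+...
 -42 ####....++...................................................+...
 -47 ####....+++++++++++++++++++++++++++++++++++++++++++++++++++++++..
shift cm [ 1.27 -0.7  16.73]
rot [-0.01  -0.001  0.016]
```

```bash
python3 -m pendant '[[[0.5,-0.3,2,0,0,0,20],[0.5,-0.3,3,0,0,0,20],[0.4,0,3,0,0,0,20],[0,0,2.5,0,0,0,20],[0,0,0,0,0,0,20]]]'; python3 - <<'E'
from h import *
shift((.665,.2085,.033),(180,0,-85.6))
E
```

```text
time: 55.4
ee_pos: [0.6624, 0.2076, 0.1053]
tcp_rot: [-178.7, 0.1, -84.7]
wrist_force: [-0.9, 0.1, -2.3]
opening: 0.0275
shift cm [-0.05 -0.1   7.23]
rot [-0.024  0.003  0.016]
```

```bash
python3 -m pendant '[[[0,-0.1,2,-0.024,0,0.016,20],[0,0,2,0,0,0,20],[0,0,1.5,0,0,0,20],[0,0,0.8,0,0,0,20],[0,0,0,0,0,0,20]]]'; python3 - <<'E'
from h import *
shift((.665,.2085,.033),(180,0,-85.6))
E
```

```text
time: 55.82
ee_pos: [0.6634, 0.2082, 0.0545]
tcp_rot: [-179.4, 0.3, -85.6]
wrist_force: [-0.5, -0.3, -0.8]
opening: 0.0279
shift cm [-0.   -0.14  2.15]
rot [-0.011  0.005 -0.   ]
```

```bash
python3 -m pendant '[[[0,-0.1,0.8,-0.01,0.005,0,20],[0,0,0.6,0,0,0,20],[0,0,0.4,0,0,0,20],[0,0,0.2,0,0,0,20]]]'; python3 -m pendant '[[[0,0,0,0,0,0,42],[0,0,0,0,0,0,42],[0,0,0,0,0,0,42],[0,0,0,0,0,0,42]]]'; python3 -m pendant '[[[0,0,-0.5,0,0,0,42],[0,0,-1.5,0,0,0,42],[0,0,-3,0,0,0,42],[0,0,-4,0,0,0,42],[0,0,-4,0,0,0,100]]]';python3 -m pendant '[[[0,0,-3,0,0,0,100],[1,0,-2,0,0,0,100],[1,0,-2,0,0,0,100],[0,0,0,0,0,0,100]]]'; python3 pan.py w23.png | sed -n 5,24p
```

```text
time: 56.15
ee_pos: [0.6665, 0.2093, 0.0406]
tcp_rot: [-179.5, 0.1, -85.6]
wrist_force: [0.2, 0.1, 0.1]
opening: 0.0277
time: 56.48
ee_pos: [0.6667, 0.2094, 0.0412]
tcp_rot: [-179.5, 0.1, -85.6]
wrist_force: [0.4, -0.3, -0.4]
opening: 0.0362
time: 56.9
ee_pos: [0.6615, 0.2077, 0.1659]
tcp_rot: [179.6, -0.1, -85.6]
wrist_force: [0.8, 0.3, 1.1]
opening: 0.0466
time: 57.23
ee_pos: [0.6639, 0.188, 0.2519]
tcp_rot: [-179.6, 0.1, -85.5]
wrist_force: [-0.4, -0.0, 1.5]
opening: 0.0853
  48 ###+...+++++++++++++++++++#####++.+++++++++++++..........+...+...
  43 ###+...................###########...............................
  38 ###+.................+##############.............................
  33 ###+.....+#########..+##############.............................
  28 ###+...+############################.............................
  23 ###+..+##########################+####+..........................
  18 ###+...+###############..........###############.....+#++........
  13 ###+....+############+..........################.###########.....
   8 ###+.....+..#####..............+###############.#############+...
   3 ####...........................+##############+.#############+...
  -2 ####................................+########+...############....
  -7 ####....+...+##########..................+##.......#######+......
 -12 ####......+##############+......................########.........
 -17 ####.....+################..+##############+..############.......
 -22 ####.....+###############...################.#############+......
 -27 ####.....+.############.....###############+.#############+......
 -32 ####.....+....+#####........###############...###########........
 -37 ####.........................+#############.....+####+...........
 -42 ####.....+.......................................................
 -47 ####.....+.....++++....++++++.+.++++++.++++++++++++++++.++++++...
```

```bash
python3 -m pendant '[[[0.7,2.3,0,0,0,0,100],[0.7,2.4,0,0,0,0,100],[0.7,2.4,0,0,0,0,100],[0.7,2.4,0.5,0,0,0,100],[0.2,2.2,1,0,0,0,100]]]';python3 -m pendant '[[[0,0,3,0,0,0,100],[0,0,3,0,0,0,100],[0,0,2.5,0,0,0,100],[0,0,0,0,0,0,100],[0,0,0,0,0,0,100]]]'; python3 - <<'E'
from h import *
c,im=snap('wrist','w24.png'); print(tcp()[:3,3],bot.get_obs()['tcp_rot'],c[2][:3,3])
print('pred line,bar front,handle top',proj(c,[(.5472,.163,.031),(.5525,.163,.034),(.5236,.1615,.068)]))
cs,s=snap('scene','s24.png'); sd,d=snap('side','d24.png')
sp=proj(c,[(.545,.163,.034)])[0]; x,y=sp.astype(int); x=min(max(x,100),540); y=min(max(y,75),405)
A=cv2.resize(im[y-75:y+75,x-100:x+100],(800,600)); 
B=cv2.resize(s[130:290,180:380],(360,288)); A[312:,440:]=B
cv2.imwrite('pics/fin.png',A[:,:,::-1]); print('crop origin',x-100,y-75)
E
```

```text
time: 57.75
ee_pos: [0.5472, 0.1503, 0.2203]
tcp_rot: [179.4, -0.1, -85.5]
wrist_force: [0.3, 0.6, 0.2]
opening: 0.0857
time: 58.17
ee_pos: [0.5377, 0.1494, 0.1271]
tcp_rot: [179.1, -0.1, -85.4]
wrist_force: [0.3, -0.4, 0.9]
opening: 0.0856
[0.5376486  0.14942437 0.12697693] [ 1.79010834e+02 -1.26089428e-01 -8.53711745e+01] [0.54705409 0.0746935  0.29605763]
pred line,bar front,handle top [[311.10345809 251.2708678 ]
 [303.32737783 252.09752745]
 [348.49944881 270.8149594 ]]
crop origin 214 177
```

View pics/fin.png

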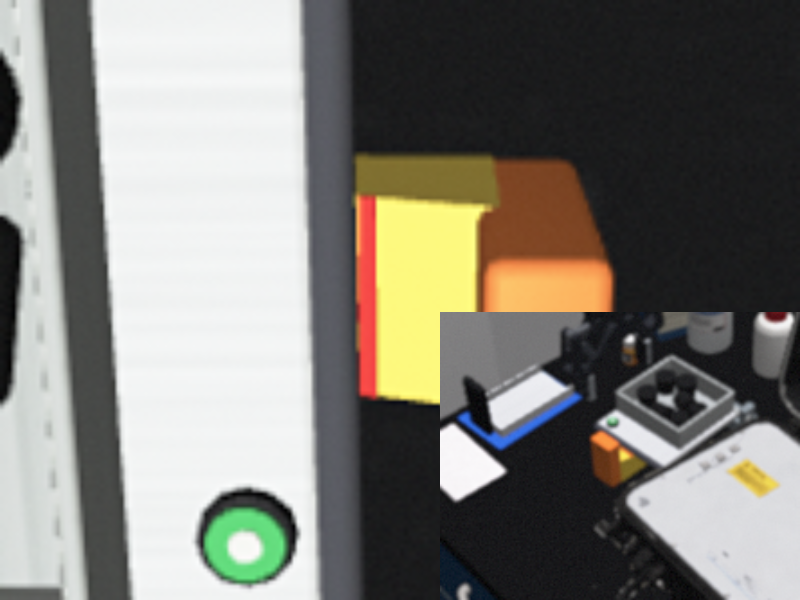

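```bash
python3 -m pendant '[[[0,0,-2,0,0,0,100],[0,0,-3,0,0,0,100],[0,0,-3,0,0,0,100],[0,0,0,0,0,0,100],[0,0,0,0,0,0,100]]]'; python3 - <<'E'
from h import *
S,im=snap('scene'); D,_=snap('side')
for t in ('vial_mid','cup_mid','cassette_mid','stopper_b1_mid'):
    a,b=bot.mark_of('scene',t),bot.mark_of('side',t); print(t,[(np.round(m['uv']).tolist(),round(m['confidence'],2)) for m in a[:2]],[(np.round(m['uv']).tolist(),round(m['confidence'],2)) for m in b[:2]])
print(bot.job_done())
E
```

```text
time: 58.73
ee_pos: [0.5423, 0.1507, 0.218]
tcp_rot: [179.6, -0.0, -85.4]
wrist_force: [0.8, 0.4, -1.1]
opening: 0.0854
vial_mid [([285.0, 153.0], 0.54), ([291.0, 323.0], 0.46)] [([313.0, 207.0], 0.48)]
cup_mid [([292.0, 321.0], 0.51)] [([248.0, 304.0], 0.56)]
cassette_mid [([327.0, 356.0], 0.68)] [([315.0, 232.0], 0.63), ([265.0, 338.0], 0.52)]
stopper_b1_mid [([294.0, 177.0], 0.71)] [([305.0, 219.0], 0.49)]
the job is handed in; nothing more can be done
None
```

The job is handed in at 58.7 s of robot time, and every part of it was done in the order asked.

- **Wedge:** I turned it around and pushed it under the front edge while the pan was still empty. After loading, a close-up puts the tip about 86.5 mm behind the bar's axis, inside the 86 to 88 mm window. I judged the level from the red line; I did not measure the tilt directly.
- **Tray:** I tipped it at about 0.6 rad, and all four stoppers slid into the pan. The tray is back on its mat, empty, with blue showing around it.
- **Bench stoppers:** There were three, and all are in the pan. The last top view of the pan shows seven stoppers. The networks' last search for a bench stopper only returned one of those in the pan.
- **Cup, cassette and vial:** In both fixed cameras the networks mark them within about 2 pixels of where they started. One stronger but wrong cassette mark fell on the pan in the side camera.

**Checks that disagreed:**
- The first two tries at the first bench stopper closed on nothing. The finger ends turned out to sit roughly 20 mm behind the reported tool point, so I gripped about 20 mm lower from then on.
- That same stopper shifted sideways after I released it, but it stayed in the pan.

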